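# Pack the dishing bowls, close the case and read its label

## Task

Put away the turned bowls that are on the bench: nest them upright one inside the other in size order, the largest at the bottom, on the floor of the green case, then gently lower the case's cover until it is fully shut. Then take the yellow reader, hold it level and still for a second or two with its window square to the white label on the cover's front, about 10 cm from it and centred on it, and lay the reader back flat along the middle of its blue pad. Don't push the other things on the bench about.

Things in the scene. Friction and masses are not known exactly. Their poses are not given: they have to be found in the camera images.
- bowl_140: Turned bowl, dark brown, 140 mm across the rim, 120 mm across the flat underside, 56 mm high; wall 8 mm thick, straight and flared; floor 12 mm thick; 220 g. Origin: centre of its underside; z up. May be absent. The next smaller bowl seated in it stands 12 mm higher with 5 mm play all round. Lift it by the rim, one finger inside.
- bowl_112: Turned bowl, pale wood, 112 mm across the rim, 92 mm across the flat underside, 56 mm high; wall 8 mm thick, straight and flared; floor 12 mm thick; 150 g. Origin: centre of its underside; z up. May be absent. The next smaller bowl seated in it stands 12 mm higher with 5 mm play all round. Lift it by the rim, one finger inside.
- bowl_86: Turned bowl, brick-red stained, 86 mm across the rim, 66 mm across the flat underside, 56 mm high; wall 8 mm thick, straight and flared; floor 12 mm thick; 100 g. Origin: centre of its underside; z up. May be absent. The next smaller bowl seated in it stands 12 mm higher with 5 mm play all round. Lift it by the rim, one finger inside.
- bowl_60: Turned bowl, mid-brown, 60 mm across the rim, 40 mm across the flat underside, 56 mm high; wall 8 mm thick, straight and flared; floor 12 mm thick; 60 g. Origin: centre of its underside; z up. May be absent. The next smaller bowl seated in it stands 12 mm higher with 5 mm play all round. Lift it by the rim, one finger inside.
- case: Green storage case, fixed: a shallow tray 176 x 176 mm, walls 8 mm thick and 25 mm high, inside 160 x 160 mm, with a deep hinged cover. Origin: centre of its underside; y points from its front to the hinge side, x along the hinge, z up.
- case_floor (a point): Centre of the case tray's inner floor, 8 mm above the bench.
- lid (a joint): Angle of the case's deep cover: 0 shut, about 1.57 standing upright on the hinge side, at most 1.75. Its hinge is stiff, so that it stays where it is left.
- lid_hinge (a point): Centre of the hinge line, at case y = +88 mm, 25.5 mm above the bench. Frame of the cover: shut, its axes are the case's. The cover is a shell 176 x 176 mm and 92 mm deep: shut, its flat top is 117 mm above the bench and its front wall 176 mm ahead (-y) of the hinge.
- lid_lip (a point): Middle of the wooden lifting lip, 90 mm wide, 10 mm thick, 26 mm proud of the cover's front wall, flush with the cover's flat top. With the cover upright it points up.
- lid_label (a point): Centre of the white bar label, 70 x 44 mm, on the outside of the cover's front wall. Frame: the cover's; the label faces -y, z is up when the cover is shut (then 65 mm above the bench).
- scanner: Hand-held label reader, 150 mm long: yellow handle 32 mm wide and 30 mm high, from 75 mm behind to 30 mm ahead of the origin, then a black head 44 mm wide and 34 mm high to 75 mm ahead. About 160 g. Lies flat. Origin: middle of its underside; x forwards to the window, z up.
- scanner_window (a point): Centre of the reader's red window, at the front face of its head, 75 mm ahead of the origin and 17 mm above the underside. It reads along the reader's +x.
- pad: Blue rest pad of the reader, 190 x 80 mm and 5 mm thick, fixed to the bench. Origin: centre of its underside; x along its length.
- polish_jar: Bystander: amber jar, 64 mm wide, 75 mm high. Origin at the middle of its underside.
- hammer: Bystander: hammer, about 260 mm long, lying. Origin at the middle of its underside.
- tin: Bystander: red tin, 68 mm wide, 85 mm high. Origin at the middle of its underside.
- mug: Bystander: blue mug, 76 mm wide, 85 mm high. Origin at the middle of its underside.
- mallet: Bystander: hammer with a wooden head, about 240 mm long, lying. Origin at the middle of its underside.
- brush: Bystander: brush, about 200 mm long, lying. Origin at the middle of its underside.
- oil_bottle: Bystander: green bottle, 60 mm wide, 130 mm high. Origin at the middle of its underside.
There are look-alikes about, which are no part of the job. What is shaped like the bowl_60 but black is not meant.

How it is judged:
On the way, in this order (a step that is already met when the one before it is completed fails the run):
1. all bowls present are nested upright in size order in the case (angle between each of bowl_140, bowl_112, bowl_86, bowl_60's own z axis and vertical below 0.08 rad and horizontal distance between each of bowl_140, bowl_112, bowl_86, bowl_60 and case_floor below 0.055 m and height (world z) of bowl_140 below 0.012 m and linear speed of each of bowl_140, bowl_112, bowl_86, bowl_60 below 0.03 m/s and height (world z) of bowl_112 below 0.024 m and z of bowl_112 in the frame of bowl_140 between 0.008 and 0.016 m and horizontal distance between bowl_140 and bowl_112 below 0.014 m and height (world z) of bowl_86 below 0.036 m and z of bowl_86 in the frame of bowl_140 between 0.008 and 0.028 m and horizontal distance between bowl_140 and bowl_86 below 0.027 m and z of bowl_86 in the frame of bowl_112 between 0.008 and 0.016 m and horizontal distance between bowl_112 and bowl_86 below 0.013 m and height (world z) of bowl_60 below 0.048 m and z of bowl_60 in the frame of bowl_140 between 0.008 and 0.04 m and horizontal distance between bowl_140 and bowl_60 below 0.04 m and z of bowl_60 in the frame of bowl_112 between 0.008 and 0.028 m and horizontal distance between bowl_112 and bowl_60 below 0.026 m and z of bowl_60 in the frame of bowl_86 between 0.008 and 0.016 m and horizontal distance between bowl_86 and bowl_60 below 0.013 m), for 0.3 s.
2. the cover is fully shut over the nested bowls (all of step 1 and value of joint lid below 0.05 rad), for 0.2 s.
3. the held reader is aimed steadily at the label for a second (y of scanner_window in the frame of lid_label between -0.15 and -0.05 m and x of scanner_window in the frame of lid_label between -0.025 and 0.025 m and z of scanner_window in the frame of lid_label between -0.02 and 0.02 m and y of scanner in the frame of lid_label below -0.12 m and angle between the x axis of scanner and the y axis of case, either way round below 0.22 rad and linear speed of scanner below 0.03 m/s and contact force between the fingers and scanner above 0.5 N and value of joint lid below 0.05 rad), for 1 s.
At the end, for the whole second after the job is handed in: All bowls present nested upright (0.08 rad) in size order in the case, each fully seated (4 mm); cover shut (0.05 rad) after nesting; reader was aimed for 1 s (50 to 150 mm off, 25 mm, 0.22 rad), then lies flat on its pad, within 30 mm of its middle and 0.3 rad along it, at rest (all of step 2 and horizontal distance between scanner and pad below 0.03 m and height (world z) of scanner below 0.009 m and angle between scanner's own z axis and vertical below 0.1 rad and angle between the x axis of scanner and the x axis of pad, either way round below 0.3 rad and linear speed of scanner below 0.02 m/s); the robot touches nothing.
It fails at once if the cover is slammed (faster than 3 rad/s) (velocity of joint lid below -3 rad/s).
It fails at once if a bystander is pushed more than 60 mm from its place (distance of any of polish_jar, hammer, tin, mug, mallet, brush, oil_bottle from where it was at the start of the episode above 0.06 m).
Of bowl_140, bowl_112, bowl_86, bowl_60 only 3 to 4 are there at a start; the rules pass over those that are not, and their reading is None.
At some moment in a run one of bowl_140, bowl_112, bowl_86, bowl_60, scanner may be knocked a few centimetres aside while the robot is not near it.
It also fails if it takes over 208 s, if anything falls off the work surface, if the arm or the gripper's body presses on something with over 40 N, if the wrist force passes 120 N, or if a joint passes its speed limit or range.

## Robot

A 6-joint arm with a two-finger parallel gripper is mounted at the origin on the work surface. World frame = base frame: x ahead of the robot, y to its left, z up, the work surface at z = 0. Lengths are in m, angles in rad, forces in N, time in s.
With the tool pointing down it reaches from about 0.3 to 0.775 m from the base axis. Payload 14.6 kg.
Tool frame: the origin (TCP) lies on the centre line of the jaws, within the pads' length; the fingertips stand 19 mm ahead of it and the grasp point (between the pads) is the TCP; z points along the fingers, y is the line along which they close (so a half turn about z gives the same grasp; the last joint's range is limited). The gripper opens to 94 mm and grips with 3 to 60 N. Pads are 16 mm wide; open, the fingers measure 119 mm over their backs; the gripper's body (75 mm by 177 mm) begins 78 mm behind the grasp point.
Start: joints at [-1.269, 0.3, 1.521, -0, 1.321, -0.067], TCP at [0.198, -0.513, 0.224] pointing down, gripper open.
Joint ranges: [-3.03, 3.03], [-0.79, 2.21], [0.23, 2.52], [-1.04, 4.18], [0, 3.07], [-2.55, 2.55]. Speed limits (rad/s): [2.22, 2.22, 2.57, 3.14, 3.14, 3.14].

## Interface

Orientations are given as [roll, pitch, yaw] about the fixed x, y, z axes, in that order (R = Rz(yaw) Ry(pitch) Rx(roll)).
In Python, from station import get_obs, camera, workorder gives the robot as it stands.
- The arm moves only by the tool play_rows, never from a script. Its argument "motion" is a list that holds one entry, the list of rows, each a list of 7 numbers: the shift along the tool's x, y, z as a fraction of full scale, then the turn, a rotation vector about the tool's x, y, z as a fraction of full scale, then the opening, from -1 (shut) to 1 (fully open). In form: [[[x, y, z, ax, ay, az, grip], ...]]. A call has 1 to 10 rows; each row is the pose to reach, as a shift and turn from the pose commanded when the call began, along the tool's axes at that moment, turning the shorter way round; what a row does not reach only later rows make up. Full scale, the value 1, is 0.25 m for a shift and 2 pi rad for a turn. A row lasts 1/10 s, in which the tool goes at most 50 mm and 8.59 degrees, less where a joint would pass 70% of its speed; a pose out of reach is approached as far as the arm can. A call with a number of a shift or a turn outside -1 to 1 is refused whole. A call with a gripper value outside its range is refused whole. The fingers move at their own pace and stop on an object; "grip_force" is the grip in N (left out, the last holds). Time passes only in rows, so rows that repeat a pose let the fingers close. It gives the time, the measured TCP pose, the force, the opening and the grip force at its end, in the units of the state.
- get_obs(): the state, without advancing time (a new reading comes with each control period).
- camera(name): name is "scene" or "top" or "wrist"; returns a dict with "frame" (420x560x3 uint8, red, green, blue), "z_map" (420x560 float32, m along the optical axis (not along the pixel's ray), 0 where there is no reading), "camera_matrix" (3x3 intrinsics, pixels), "D" ([k1, k2, p1, p2, k3] as OpenCV has them; the pictures are not rectified), "T" (4x4, takes a point from camera to world coordinates); the wrist camera has in their place "T_tool_cam" (4x4, takes a point from camera to tool coordinates, whose origin is the TCP and whose axes are the flange's). Camera axes: x right, y up, looking along -z (the intrinsics and any distortion apply to the point x, -y, -z); pixel columns grow to the right and rows downward; lengths in m; the calibration is good to about 2 mm. A picture is of the moment at which its call begins: read the wrist's pose just before it.
- workorder.hand_in(): hands the job in; it is judged then, once.
The state is a dict: "time_s": time; "qpos": joint angles; "joint_vel": joint speeds; "tau": joint torques, N m; "ee_pos": TCP position; "eef_rot": TCP orientation; "force": force on the tool from outside, world axes, zero at the start; "moment": the same for the moment, N m; "grip_width": finger opening in m; "grip_force": force on a finger pad.
Only numpy, scipy, OpenCV 4.12 (cv2) and the standard library are available. Lean on these libraries where they do the work, as an engineer would, in place of code of your own. Each camera call takes 0.05 s, during which the arm holds its last target. There are 200 camera calls.

## Working session

There is one attempt and no reset: what is moved stays moved. The work goes in short steps, Python scripts to look and compute and a tool call to move; the robot and the scene stay as the last step left them, time stands still between calls to the robot, and variables do not carry over. Pictures are saved under pics/ and viewed, at most 14 in all, crops included, and the job is handed in when it is done.

Besides the shell and the picture viewer there is one more tool, called by a JSON object that holds its "api" and its "payload". play_rows: Moves the arm, as the interface text tells. Its arguments: {"type":"object","properties":{"motion":{"type":"array"},"grip_force":{"type":"number"}},"required":["motion"]}

```bash
ls; mkdir -p pics; cat > h.py <<'E'
import numpy as np, cv2
from station import get_obs, camera, workorder
from scipy.spatial.transform import Rotation as R
def cam(name):
    o=get_obs(); c=camera(name)
    if name=="wrist":
        T=np.eye(4); T[:3,:3]=R.from_euler('xyz',o['eef_rot']).as_matrix(); T[:3,3]=o['ee_pos']
        c['T']=T@np.array(c['T_tool_cam'])
    return c
def save(c,p,s=1.0): cv2.imwrite(p,cv2.resize(c['frame'][:,:,::-1],None,fx=s,fy=s))
def cloud(c):
    h,w=c['z_map'].shape; K=np.array(c['camera_matrix']);D=np.array(c['D'],float)
    u,v=np.meshgrid(np.arange(w),np.arange(h))
    p=cv2.undistortPoints(np.stack([u,v],-1).reshape(-1,1,2).astype(np.float64),K,D).reshape(h,w,2)
    z=c['z_map'].astype(float)
    P=np.stack([p[...,0]*z,-p[...,1]*z,-z],-1)
    T=np.array(c['T']); W=P@T[:3,:3].T+T[:3,3]; W[z==0]=np.nan
    return W
E
python3 - <<'E'
from h import *
o=get_obs();print({k:np.round(v,3) for k,v in o.items()})
for n in ("scene","top"):
    c=cam(n); save(c,f"pics/{n}0.png",1.4); print(n,np.round(c['T'],3).tolist(),c['D']); np.savez(f"{n}0.npz",W=cloud(c),f=c['frame'])
E
```

```text
pics
{'time_s': np.float64(0.0), 'qpos': array([-1.269,  0.3  ,  1.522, -0.   ,  1.321, -0.067]), 'joint_vel': array([-0.001,  0.   , -0.002, -0.001,  0.   ,  0.001]), 'tau': array([ 1.0000e-03, -5.3181e+01, -3.5274e+01,  7.1000e-02,  2.4000e-02,
       -0.0000e+00]), 'ee_pos': array([ 0.198, -0.513,  0.224]), 'eef_rot': array([-3.14 , -0.   ,  0.369]), 'force': array([-0.14 ,  0.314,  0.72 ]), 'moment': array([0.027, 0.009, 0.024]), 'grip_force': np.float64(0.0), 'grip_width': np.float64(0.094)}
scene [[-0.76, -0.529, 0.377, 1.079], [0.649, -0.633, 0.422, 0.589], [0.016, 0.565, 0.825, 1.41], [0.0, 0.0, 0.0, 1.0]] [-0.05200924  0.          0.          0.          0.        ]
top [[0.026, 0.99, -0.141, 0.316], [-1.0, 0.027, 0.005, -0.048], [0.008, 0.141, 0.99, 1.399], [0.0, 0.0, 0.0, 1.0]] [0.04266821 0.         0.         0.         0.        ]
```

View pics/top0.png

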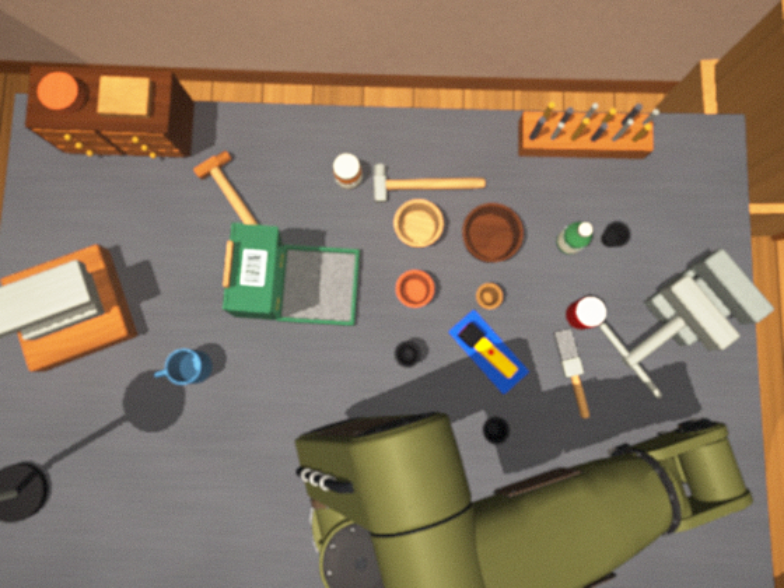

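View pics/scene0.png

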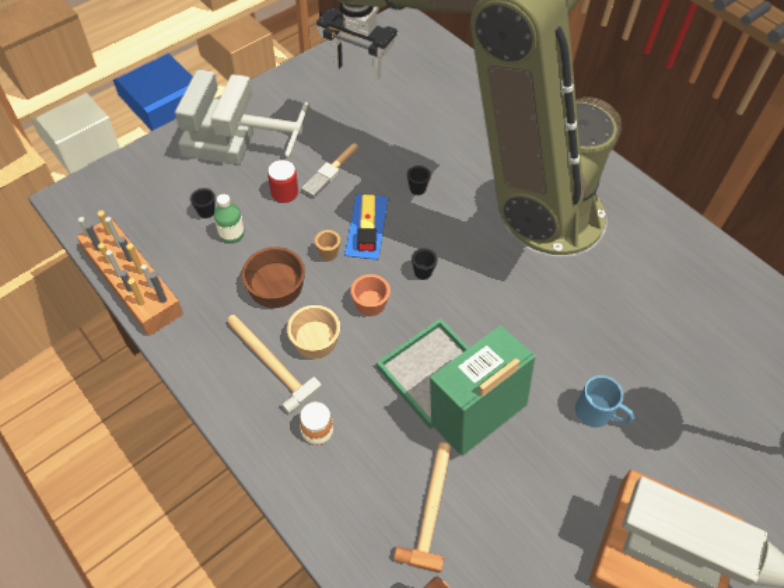

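All four bowls are on the bench. In `top0` they sit at: 140 dark brown (493,233), 112 pale (418,223), 86 red (415,289) and 60 mid-brown (489,296). Things that could be mistaken for bowl_60 are the black cups at (407,353), (497,430) and (615,234), and I choose the mid-brown one. The reader lies on the blue pad at (490,348). The case is at (290,280) with its cover standing open and its front facing -y.

```bash
cat >> h.py <<'E'
def fitc(xy):
    A=np.c_[2*xy,np.ones(len(xy))]
    for _ in range(3):
        s=np.linalg.lstsq(A,(xy**2).sum(1),rcond=None)[0]; r=np.sqrt(s[2]+s[0]**2+s[1]**2)
        e=np.abs(np.hypot(*(xy-s[:2]).T)-r); k=e<np.median(e)*2.5+1e-4; xy=xy[k];A=A[k]
    return np.r_[s[:2],r,len(xy)]
E
cat > m.py <<'E'
from h import *
top=np.load('top0.npz');sc=np.load('scene0.npz')
WT,WS=top['W'],sc['W']
def at(W,u,v): return W[int(v/1.4),int(u/1.4)]
B={140:(493,233),112:(418,223),86:(415,289),60:(489,296)}
for b,(u,v) in B.items():
    g=at(WT,u,v); print(b,'floor',np.round(g,4))
    for nm,W in(('top',WT),('scene',WS)):
        P=W.reshape(-1,3);P=P[~np.isnan(P[:,0])]
        d=np.hypot(*(P[:,:2]-g[:2]).T); Q=P[(d<b/2000+.012)&(P[:,2]>.02)]
        zt=np.percentile(Q[:,2],97) ; rim=Q[Q[:,2]>zt-.005]
        print(nm,'zrim',round(zt,4),np.round(fitc(rim[:,:2]),4))
for nm,W,f in(('top',WT,top['f']),('scene',WS,sc['f'])):
    hsv=cv2.cvtColor(f,cv2.COLOR_RGB2HSV).astype(int);H,S,V=[hsv[...,i] for i in range(3)]
    ok=~np.isnan(W[...,0])
    g=(H>60)&(H<90)&(S>120)&ok&(W[...,1]>.1)
    for lab,m in(('rim',g&(W[...,2]>.018)&(W[...,2]<.03)),('cover top',g&(W[...,2]>.18))):
        q=W[m]; 
        if len(q)>20:
            r=cv2.minAreaRect((q[:,:2]*1000).astype(np.float32)); print(nm,lab,len(q),r,np.round(np.percentile(q[:,2],[5,50,95]),4))
    bl=(H>105)&(H<125)&(S>150)&ok&(W[...,2]<.02)&(W[...,1]<.1)&(W[...,1]>-.3)
    q=W[bl];r=cv2.minAreaRect((q[:,:2]*1000).astype(np.float32)); print(nm,'pad',len(q),r,np.median(q[:,2]))
    ye=(H>20)&(H<35)&(S>150)&(V>120)&ok&(np.hypot(W[...,0]-r[0][0]/1000,W[...,1]-r[0][1]/1000)<.12)
    q=W[ye];r2=cv2.minAreaRect((q[:,:2]*1000).astype(np.float32)); print(nm,'yel',len(q),r2,np.percentile(q[:,2],[5,50,95]))
    d=ok&(np.hypot(W[...,0]-r[0][0]/1000,W[...,1]-r[0][1]/1000)<.12)&(W[...,2]>.022)&(W[...,2]<.06)&~ye&(V<90)
    q=W[d]
    print(nm,'head',len(q),cv2.minAreaRect((q[:,:2]*1000).astype(np.float32)),np.percentile(q[:,2],[5,50,95]))
E
python3 m.py
```

```text
140 floor [ 0.655  -0.2721  0.0054]
top zrim 0.0594 [ 6.435e-01 -2.631e-01  6.510e-02  1.960e+02]
scene zrim 0.0604 [ 6.443e-01 -2.608e-01  6.550e-02  1.760e+02]
112 floor [ 0.6719 -0.0934  0.0125]
top zrim 0.0601 [ 6.606e-01 -9.310e-02  5.150e-02  1.100e+02]
scene zrim 0.0603 [ 6.61e-01 -9.19e-02  5.15e-02  1.75e+02]
86 floor [ 0.5156 -0.0904  0.0134]
top zrim 0.0597 [ 5.097e-01 -8.710e-02  3.870e-02  1.120e+02]
scene zrim 0.0602 [ 5.103e-01 -8.670e-02  3.840e-02  1.110e+02]
60 floor [ 0.5042 -0.2621  0.0122]
top zrim 0.0598 [ 4.989e-01 -2.566e-01  2.610e-02  5.400e+01]
scene zrim 0.0606 [ 4.98e-01 -2.53e-01  2.54e-02  5.40e+01]
top rim 30 ((514.455322265625, 169.63589477539062), (169.40130615234375, 131.11741638183594), 1.3593487739562988) [0.0207 0.0247 0.0295]
top cover top 953 ((521.0509643554688, 242.4555206298828), (87.75250244140625, 174.2894744873047), 87.62520599365234) [0.198  0.2042 0.2111]
top pad 618 ((337.7369384765625, -267.0135498046875), (272.60003662109375, 104.10372161865234), 24.625154495239258) 0.0046190320212342595
top yel 282 ((363.1640319824219, -273.4908447265625), (102.89134216308594, 30.238906860351562), 47.222721099853516) [0.02955366 0.03466945 0.03935609]
top head 217 ((325.5918273925781, -243.48117065429688), (228.55322265625, 51.31892395019531), 15.980061531066895) [0.03356148 0.0393474  0.05749274]
scene pad 456 ((378.7299499511719, -258.9935302734375), (184.07073974609375, 77.14939880371094), 42.01280975341797) 0.005186241094014554
scene yel 141 ((361.2823181152344, -276.524169921875), (102.81465148925781, 26.517620086669922), 49.93700408935547) [0.03003949 0.03555812 0.04062333]
scene head 126 ((411.5516662597656, -216.06809997558594), (48.69554138183594, 39.130638122558594), 50.52587890625) [0.03390651 0.03844871 0.04389   ]
```

```bash
cat >> h.py <<'E'
def rel(p0,r0,p1,r1):
    "row numbers for going from pose 0 to pose 1 (rotations as Rotation)"
    return np.round(np.r_[r0.inv().apply(np.array(p1)-p0)/.25,(r0.inv()*r1).as_rotvec()/(2*np.pi)],4).tolist()
def tilt(yaw,a=0,axis='x'):  # tool down with yaw, then tipped about own x by a
    return R.from_euler('xyz',[np.pi,0,yaw])*R.from_euler(axis,a)
def now():
    o=get_obs(); return np.array(o['ee_pos']),R.from_euler('xyz',o['eef_rot'])
E
python3 - <<'E'
from h import *
p,r=now(); print(rel(p,r,[.47,-.2,.40],tilt(np.pi/2)))
c=camera('wrist');print(np.round(c['T_tool_cam'],3).tolist(),c['camera_matrix'])
E
```

```text
[1.4652, -0.7759, -0.7033, -0.0001, -0.0001, -0.1913]
[[0.0, 0.962, 0.271, 0.081], [1.0, -0.0, 0.0, 0.0], [0.0, 0.271, -0.962, -0.16], [0.0, 0.0, 0.0, 1.0]] [[303.8230144    0.         277.83505818]
 [  0.         303.8230144  208.94541211]
 [  0.           0.           1.        ]]
```

{"api": "play_rows", "payload": {"motion": [[[0.73, -0.39, -0.35, 0, 0, -0.096, 1], [0.73, -0.39, -0.35, 0, 0, -0.096, 1], [0.73, -0.39, -0.35, 0, 0, -0.096, 1], [0.73, -0.39, -0.35, 0, 0, -0.096, 1], [0.73, -0.39, -0.35, 0, 0, -0.096, 1], [0.73, -0.39, -0.35, 0, 0, -0.096, 1]]]}}

```text
time_s: 0.75
ee_pos: [0.335, -0.3547, 0.3134]
eef_rot: [3.139, 0.0, 0.975]
force: [0.1, -0.2, 0.3]
grip_width: 0.0942
grip_force: 0.0
```

```bash
python3 - <<'E'
from h import *
p,r=now(); print(p,rel(p,r,[.47,-.2,.40],tilt(np.pi/2)), get_obs()['time_s'])
E
```

```text
[ 0.33498703 -0.35473293  0.31340881] [0.8151, 0.1008, -0.3465, 0.0004, 0.0002, -0.0948] 0.75
```

{"api": "play_rows", "payload": {"motion": [[[0.815, 0.1, -0.3465, 0, 0, -0.095, 1], [0.815, 0.1, -0.3465, 0, 0, -0.095, 1], [0.815, 0.1, -0.3465, 0, 0, -0.095, 1], [0.815, 0.1, -0.3465, 0, 0, -0.095, 1], [0.815, 0.1, -0.3465, 0, 0, -0.095, 1], [0.815, 0.1, -0.3465, 0, 0, -0.095, 1], [0.815, 0.1, -0.3465, 0, 0, -0.095, -0.2], [0.815, 0.1, -0.3465, 0, 0, -0.095, -0.6]]]}}

```text
time_s: 1.55
ee_pos: [0.4681, -0.2033, 0.3976]
eef_rot: [-3.14, -0.0, 1.567]
force: [-0.9, -0.7, -0.3]
grip_width: 0.0815
grip_force: 0.0
```

```bash
cat > meas.py <<'E'
from h import *
import sys
def rings(W,f=None):
    C={140:(.644,-.262),112:(.661,-.0925),86:(.510,-.087),60:(.4985,-.255)}
    P=W.reshape(-1,3);P=P[~np.isnan(P[:,0])]
    for b,g in C.items():
        d=np.hypot(*(P[:,:2]-np.array(g)).T); Q=P[(d<b/2000+.02)&(P[:,2]>.02)&(P[:,2]<.08)]
        if len(Q)<40: print(b,'few');continue
        zt=np.percentile(Q[:,2],95); rim=Q[Q[:,2]>zt-.003]
        print(b,round(zt,4),np.round(fitc(rim[:,:2]),4))
if __name__=="__main__":
    c=cam('wrist'); W=cloud(c); np.savez('w1.npz',W=W,f=c['frame']); save(c,sys.argv[1]); print(now()[0],now()[1].as_euler('xyz')); rings(W)
    g=~np.isnan(W[...,0])
    print(np.nanmin(W[...,:2],axis=(0,1)),np.nanmax(W[...,:2],axis=(0,1)))
E
python3 meas.py pics/w1.png
```

```text
[ 0.46810003 -0.2032077   0.39784416] [-3.14048515e+00 -4.20131755e-04  1.56681444e+00]
140 0.057 [ 6.463e-01 -2.616e-01  6.540e-02  1.037e+03]
112 0.0574 [ 6.635e-01 -9.320e-02  5.150e-02  1.047e+03]
86 0.0571 [ 5.123e-01 -8.840e-02  3.880e-02  7.940e+02]
60 0.0569 [ 4.998e-01 -2.539e-01  2.570e-02  3.780e+02]
[-0.12153216 -0.76703724] [1.40598058 0.07541963]
```

View pics/w1.png

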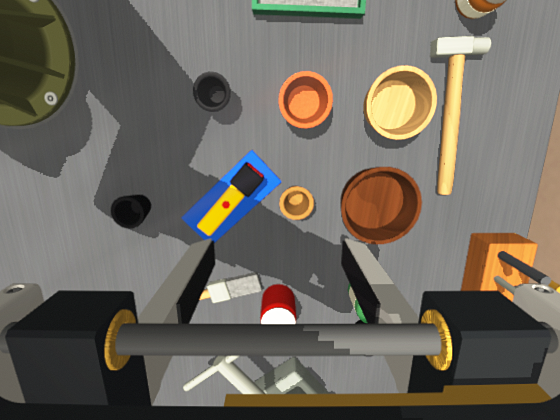

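```bash
python3 - <<'E'
from h import *
p,r=now(); print(p,rel(p,r,[.45,-.02,.42],tilt(np.pi/2)), get_obs()['time_s'])
E
```

```text
[ 0.46810003 -0.2032077   0.39784416] [0.7326, -0.0754, -0.0882, -0.0002, -0.0001, -0.0006] 1.6
```

The wrist view shows the mid-brown bowl_60 at (297,203), the black look-alikes at (212,91) and (130,209), red 86 at (305,99), pale 112 at (400,102), dark 140 at (380,204) and the reader at (232,200). Next I look at the case.

{"api": "play_rows", "payload": {"motion": [[[0.73, -0.075, -0.09, 0, 0, 0, -0.6], [0.73, -0.075, -0.09, 0, 0, 0, -0.6], [0.73, -0.075, -0.09, 0, 0, 0, -0.6], [0.73, -0.075, -0.09, 0, 0, 0, -0.6], [0.73, -0.075, -0.09, 0, 0, 0, -0.6], [0.73, -0.075, -0.09, 0, 0, 0, -0.6]]]}}

```text
time_s: 2.2
ee_pos: [0.4503, -0.02, 0.4209]
eef_rot: [3.142, 0.0, 1.569]
force: [0.1, -0.4, 0.3]
grip_width: 0.0296
grip_force: 0.0
```

```bash
python3 - <<'E'
from h import *
c=cam('wrist'); W=cloud(c); f=c['frame']; save(c,'pics/w2.png'); print(now()[0])
hsv=cv2.cvtColor(f,cv2.COLOR_RGB2HSV).astype(int);H,S,V=[hsv[...,i] for i in range(3)]
g=(H>60)&(H<90)&(S>120)&(W[...,1]>.0)
X,Y,Z=[W[...,i] for i in range(3)]
t=g&(Z>.018)&(Z<.028)
print('tray rim',t.sum(),cv2.minAreaRect((W[t][:,:2]*1000).astype(np.float32)),np.nanpercentile(W[t],[1,50,99],axis=0).round(4).tolist())
q=W[t];
for nm,m in(('front',q[:,1]<.035),('left',(q[:,0]<.452)&(q[:,1]>.04)),('right',(q[:,0]>.59)&(q[:,1]>.04))):
    a=q[m]; a=a[:,:2]
    if len(a)<10: print(nm,len(a));continue
    u=np.linalg.svd(a-a.mean(0),full_matrices=False)[2][0]; print(nm,len(a),a.mean(0).round(4),a.min(0).round(4),a.max(0).round(4),np.degrees(np.arctan2(u[1],u[0])))
l=g&(Z>.19)&(Z<.215); q=W[l]
print('front wall',l.sum(),cv2.minAreaRect((q[:,:2]*1000).astype(np.float32)),np.percentile(q,[1,50,99],axis=0).round(4).tolist())
# plane normal
A=q-q.mean(0);print('n',np.linalg.svd(A,full_matrices=False)[2][2])
l=(~g)&(Z>.215)&(Y>.2)&(Y<.35)&(X>.4)&(X<.65); q=W[l]
print('lip',l.sum(),np.percentile(q,[1,50,99],axis=0).round(4).tolist() if l.sum() else '')
E
```

```text
[ 0.45037695 -0.02055161  0.42069542]
tray rim 1778 ((521.0781860351562, 134.02207946777344), (176.42543029785156, 174.52098083496094), 87.8682861328125) [[0.4332, 0.0445, 0.0184], [0.5351, 0.1625, 0.025], [0.6089, 0.2227, 0.0273]]
front 0
left 408 [0.4389 0.1467] [0.4313 0.0496] [0.4512 0.225 ] -91.61378312740624
right 600 [0.6027 0.1361] [0.59   0.0427] [0.6111 0.2184] -91.26547047720106Traceback (most recent call last):
  File "<stdin>", line 14, in <module>
    return _quantile_unchecked(
        a, q, axis, out, overwrite_input, method, keepdims, weights)
    return _ureduce(a,
                    func=_quantile_ureduce_func,
    ...<5 lines>...
                    overwrite_input=overwrite_input,
                    method=method)
    r = func(a, **kwargs)
    result = _quantile(arr,
                       quantiles=q,
    ...<2 lines>...
                       out=out,
                       weights=wgt)
    slices_having_nans = np.isnan(arr[-1, ...])
                                  ~~~^^^^^^^^^
IndexError: index -1 is out of bounds for axis 0 with size 0
```

View pics/w2.png

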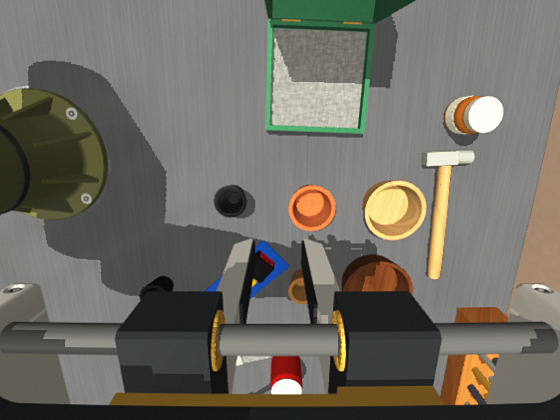

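The tray centre is about (.521,.134) with yaw of about -1.8°. Its floor is visible at (318,75) and is empty, and the cover leans slightly forward (about 1.42 rad). I'll grip each bowl on the robot side of its rim with the tool tipped 10° to match the wall.

```bash
cat >> h.py <<'E'
A=-0.176
RT=tilt(np.pi/2,A)
def grasp(c,d,depth,zr=.057):
    "TCP for gripping the -x side of a bowl of diameter d, centre c, tips 'depth' below the rim at zr"
    k=19-depth*1.0
    return np.array([c[0]-(d/2-4)/1000-k*.175/1000, c[1], zr+k*.985/1000])
def plan(*wps):
    p,r=now(); print('from',p.round(4))
    for n,q,rr in wps: print(n,np.round(q,4),rel(p,r,q,rr))
E
python3 - <<'E'
from h import *
g=grasp((.645,-.262),140,25)
plan(('hover',g+[0,0,.08],RT),('grasp',g,RT))
E
```

```text
from [ 0.4504 -0.0206  0.4207]
hover [ 0.58   -0.262   0.1311] [-0.9641, 0.522, 1.1583, -0.0281, 0.0001, -0.0005]
grasp [ 0.58   -0.262   0.0511] [-0.9641, 0.5222, 1.4783, -0.0281, 0.0001, -0.0005]
```

{"api": "play_rows", "payload": {"motion": [[[-0.964, 0.522, 0.9, -0.028, 0, 0, -0.5], [-0.964, 0.522, 0.9, -0.028, 0, 0, -0.5], [-0.964, 0.522, 0.9, -0.028, 0, 0, -0.5], [-0.964, 0.522, 0.9, -0.028, 0, 0, -0.5], [-0.964, 0.522, 0.9, -0.028, 0, 0, -0.5], [-0.964, 0.522, 0.9, -0.028, 0, 0, -0.5], [-0.964, 0.522, 0.9, -0.028, 0, 0, -0.5], [-0.964, 0.522, 0.9, -0.028, 0, 0, -0.5], [-0.964, 0.522, 0.9, -0.028, 0, 0, -0.5]]]}}

```text
time_s: 3.15
ee_pos: [0.5794, -0.2628, 0.1941]
eef_rot: [2.969, -0.001, 1.566]
force: [0.1, 0.1, 0.7]
grip_width: 0.0235
grip_force: 0.0
```

```bash
python3 - <<'E'
from h import *
from meas import rings
c=cam('wrist');W=cloud(c);rings(W)
print(get_obs()['grip_width'])
g=grasp((.645,-.262),140,25)
plan(('hover',g+[0,0,.05],RT),('grasp',g,RT))
E
```

```text
140 0.0567 [ 6.457e-01 -2.616e-01  6.510e-02  2.631e+03]
112 0.0569 [ 6.630e-01 -9.360e-02  5.140e-02  1.863e+03]
86 0.0569 [ 5.126e-01 -8.950e-02  3.820e-02  1.587e+03]
60 0.0567 [ 5.004e-01 -2.548e-01  2.540e-02  1.307e+03]
0.0237454616940208
from [ 0.5798 -0.2619  0.1959]
hover [ 0.58   -0.262   0.1011] [-0.0006, -0.0653, 0.3737, -0.0001, 0.0001, -0.0006]
grasp [ 0.58   -0.262   0.0511] [-0.0006, -0.1002, 0.5706, -0.0001, 0.0001, -0.0006]
```

{"api": "play_rows", "payload": {"motion": [[[0, -0.065, 0.374, 0, 0, 0, -0.5], [0, -0.065, 0.374, 0, 0, 0, -0.5], [0, -0.082, 0.47, 0, 0, 0, -0.5], [0, -0.1, 0.57, 0, 0, 0, -0.5], [0, -0.1, 0.57, 0, 0, 0, -0.5], [0, -0.1, 0.57, 0, 0, 0, -1], [0, -0.1, 0.57, 0, 0, 0, -1], [0, -0.1, 0.57, 0, 0, 0, -1], [0, -0.1, 0.57, 0, 0, 0, -1], [0, -0.1, 0.57, 0, 0, 0, -1]]], "grip_force": 40}}

```text
time_s: 4.2
ee_pos: [0.582, -0.2614, 0.054]
eef_rot: [2.962, 0.002, 1.569]
force: [0.4, -0.4, 8.1]
grip_width: 0.0075
grip_force: 40.0
```

```bash
python3 - <<'E'
from h import *
p,r=now();o=get_obs();print(o['force'],o['grip_force'])
# bowl shift carry: target = current + (case - bowl)
d=np.array([.521-.6455,.131+.262,0]); 
plan(('lift',p+[0,0,.09],RT),('over',p+d+[0,0,.09],RT),('seat',p+d+[0,0,.010],RT))
E
```

```text
[ 0.39985686 -0.42601422  8.10235051] 40.005000829696655
from [ 0.582  -0.2614  0.054 ]
lift [ 0.582  -0.2614  0.144 ] [-0.0007, 0.0644, -0.3542, 0.0006, 0.0004, -0.0003]
over [0.4575 0.1316 0.144 ] [1.5702, -0.4283, -0.4468, 0.0006, 0.0004, -0.0003]
seat [0.4575 0.1316 0.064 ] [1.5708, -0.4856, -0.132, 0.0006, 0.0004, -0.0003]
```

{"api": "play_rows", "payload": {"motion": [[[0, 0.02, -0.12, 0, 0, 0, -1], [0, 0.043, -0.24, 0, 0, 0, -1], [0, 0.064, -0.36, 0, 0, 0, -1], [0, 0.09, -0.5, 0, 0, 0, -1], [0.1, 0.06, -0.51, 0, 0, 0, -1], [0.25, 0.02, -0.52, 0, 0, 0, -1], [0.4, -0.02, -0.525, 0, 0, 0, -1], [0.55, -0.06, -0.53, 0, 0, 0, -1], [0.7, -0.1, -0.535, 0, 0, 0, -1], [0.8, -0.13, -0.54, 0, 0, 0, -1]]]}}

```text
time_s: 5.2
ee_pos: [0.5247, -0.0586, 0.1795]
eef_rot: [2.965, 0.0, 1.57]
force: [0.4, -0.1, -2.4]
grip_width: 0.0074
grip_force: 40.0
```

```bash
cat > hold.py <<'E'
from h import *
import sys
# bowl held: fit its rim near tcp in the wrist view
def held(d,W=None):
    if W is None: W=cloud(cam('wrist'))
    p,r=now(); c=p+r.apply([0,d/2000-.004,0])
    P=W.reshape(-1,3);P=P[~np.isnan(P[:,0])]
    g=np.array([p[0]+d/2000-.004,p[1]])
    Q=P[(np.hypot(*(P[:,:2]-g).T)<d/2000+.015)&(P[:,2]>p[2]-.07)&(P[:,2]<p[2]+.015)&(P[:,0]>p[0]+.02)]
    z0=np.percentile(Q[:,2],97); rim=Q[Q[:,2]>z0-.012]
    # rim points: plane of the upper edge per azimuth
    az=np.degrees(np.arctan2(*(rim[:,:2]-g).T[::-1])).round(-1); top=np.array([rim[az==a][np.argmax(rim[az==a][:,2])] for a in np.unique(az) if (az==a).sum()>3])
    s=np.linalg.lstsq(np.c_[top[:,:2]-g,np.ones(len(top))],top[:,2],rcond=None)[0]
    print('held centre',fitc(top[:,:2]).round(4),'rim z at centre',s[2].round(4),'slopes',s[:2].round(3),'tcp',p.round(4))
if __name__=="__main__": held(float(sys.argv[1])); print(get_obs()['force'].round(1),get_obs()['grip_width'])
E
python3 hold.py 140; python3 -c "
from h import *
p,r=now(); plan(('over',[.4575,.1316,.17],RT))"
```

```text
held centre [ 0.5898 -0.0516  0.0643 18.    ] rim z at centre 0.1821 slopes [0.01  0.003] tcp [ 0.524  -0.0564  0.1794]
[ 1.4  0.  -2.8] 0.007153323315914874
from [ 0.524  -0.0564  0.1794]
over [0.4575 0.1316 0.17  ] [0.752, -0.2684, -0.0089, 0.0, -0.0001, 0.0]
```

{"api": "play_rows", "payload": {"motion": [[[0.12, -0.04, 0, 0, 0, 0, -1], [0.27, -0.1, 0, 0, 0, 0, -1], [0.42, -0.15, 0, 0, 0, 0, -1], [0.57, -0.21, -0.01, 0, 0, 0, -1], [0.68, -0.25, -0.01, 0, 0, 0, -1], [0.74, -0.275, -0.01, 0, 0, 0, -1], [0.74, -0.275, -0.01, 0, 0, 0, -1], [0.74, -0.275, -0.01, 0, 0, 0, -1]]]}}

```text
time_s: 6.05
ee_pos: [0.4579, 0.1243, 0.1696]
eef_rot: [2.965, -0.0, 1.57]
force: [-0.2, -0.6, -2.1]
grip_width: 0.0075
grip_force: 40.0
```

```bash
python3 hold.py 140; python3 -c "
from h import *
p,r=now(); plan(('low',[.4555,.129,.075],RT),('seat',[.4555,.129,.063],RT),('up',[.4555,.129,.15],RT))"
```

```text
held centre [ 0.524   0.1316  0.0642 21.    ] rim z at centre 0.1723 slopes [0.009 0.005] tcp [0.4581 0.124  0.1695]
[ 0.2 -0.  -2.5] 0.0072022929147872675
from [0.4581 0.124  0.1695]
low [0.4555 0.129  0.075 ] [0.0201, -0.0765, 0.3704, 0.0001, 0.0001, -0.0003]
seat [0.4555 0.129  0.063 ] [0.0201, -0.0849, 0.4177, 0.0001, 0.0001, -0.0003]
up [0.4555 0.129  0.15  ] [0.0201, -0.0238, 0.0751, 0.0001, 0.0001, -0.0003]
```

{"api": "play_rows", "payload": {"motion": [[[0.012, -0.03, 0.13, 0, 0, 0, -1], [0.012, -0.05, 0.25, 0, 0, 0, -1], [0.012, -0.075, 0.36, 0, 0, 0, -1], [0.012, -0.08, 0.39, 0, 0, 0, -1], [0.012, -0.085, 0.418, 0, 0, 0, -1], [0.012, -0.085, 0.418, 0, 0, 0, -1], [0.012, -0.085, 0.418, 0, 0, 0, -1]]]}}

```text
time_s: 6.8
ee_pos: [0.4558, 0.1274, 0.0635]
eef_rot: [2.964, -0.0, 1.569]
force: [0.8, -0.3, -2.7]
grip_width: 0.0076
grip_force: 40.0
```

```bash
python3 hold.py 140; python3 -c "
from h import *
p,r=now(); plan(('up',p+r.apply([0,0,-.1]),RT))"
```

```text
held centre [ 0.5235  0.1343  0.0628 11.    ] rim z at centre 0.0609 slopes [ 0.1   -0.035] tcp [0.4558 0.1275 0.0635]
[-0.7 -1.  -1.7] 0.007492821887572411
from [0.4558 0.1275 0.0635]
up [0.4381 0.1275 0.1619] [0.0, -0.0, -0.4, 0.0002, 0.0, -0.0003]
```

{"api": "play_rows", "payload": {"motion": [[[0, -0.001, 0.006, 0, 0, 0, -1], [0, -0.001, 0.01, 0, 0, 0, -1], [0, 0, 0.01, 0, 0, 0, -0.5], [0, 0, 0.01, 0, 0, 0, -0.5], [0, 0, 0.01, 0, 0, 0, -0.5], [0, 0, -0.1, 0, 0, 0, -0.5], [0, 0, -0.25, 0, 0, 0, -0.5], [0, 0, -0.4, 0, 0, 0, -0.5], [-0.1, 0, -0.6, 0, 0, 0, -0.5], [-0.2, 0, -0.7, 0, 0, 0, -0.5]]]}}

```text
time_s: 7.85
ee_pos: [0.4242, 0.0776, 0.2375]
eef_rot: [2.963, -0.0, 1.571]
force: [0.9, 0.1, 0.8]
grip_width: 0.0234
grip_force: 0.0
```

```bash
cat > seen.py <<'E'
from h import *
import sys
def ring(W,c,d,z0,z1):
    P=W.reshape(-1,3);P=P[~np.isnan(P[:,0])]
    c=np.array(c)
    for _ in range(2):
        e=np.hypot(*(P[:,:2]-c).T); Q=P[(e<d/2000+.008)&(e>d/2000-.016)&(P[:,2]>z0)&(P[:,2]<z1)]
        if len(Q)<40: return print(d,'few',len(Q))
        rim=Q[Q[:,2]>np.percentile(Q[:,2],95)-.003]; f=fitc(rim[:,:2]); c=f[:2]
    s=np.linalg.lstsq(np.c_[rim[:,:2]-c,np.ones(len(rim))],rim[:,2],rcond=None)[0]
    print(d,f.round(4),'z',s[2].round(4),'slope',s[:2].round(3))
E
python3 - <<'E'
from seen import *
c=cam('wrist');W=cloud(c);save(c,'pics/w3.png')
ring(W,(.521,.131),140,.05,.08); ring(W,(.6625,-.093),112,.04,.07); ring(W,(.512,-.089),86,.04,.07)
g=grasp((.6625,-.093),112,9)
plan(('hover',g+[0,0,.07],RT),('grasp',g,RT))
E
```

```text
140 [5.214e-01 1.329e-01 6.530e-02 2.496e+03] z 0.0638 slope [0.001 0.002]
112 [ 6.63e-01 -9.18e-02  5.13e-02  5.68e+02] z 0.0556 slope [0.005 0.006]
86 [ 5.116e-01 -8.510e-02  3.850e-02  1.870e+02] z 0.0555 slope [0.001 0.001]
from [0.425  0.075  0.2414]
hover [ 0.6087 -0.093   0.1369] [-0.6712, 0.6466, 0.5457, 0.0012, 0.0, -0.0001]
grasp [ 0.6087 -0.093   0.0669] [-0.6712, 0.5955, 0.821, 0.0012, 0.0, -0.0001]
```

{"api": "play_rows", "payload": {"motion": [[[-0.67, 0.647, 0.546, 0, 0, 0, -0.5], [-0.67, 0.647, 0.546, 0, 0, 0, -0.5], [-0.67, 0.647, 0.546, 0, 0, 0, -0.5], [-0.67, 0.647, 0.546, 0, 0, 0, -0.5], [-0.67, 0.647, 0.546, 0, 0, 0, -0.5], [-0.67, 0.647, 0.546, 0, 0, 0, -0.5], [-0.67, 0.647, 0.546, 0, 0, 0, -0.5], [-0.67, 0.647, 0.546, 0, 0, 0, -0.5]]]}}

```text
time_s: 8.7
ee_pos: [0.6068, -0.09, 0.1285]
eef_rot: [2.966, -0.0, 1.569]
force: [1.0, -0.2, -0.2]
grip_width: 0.0232
grip_force: 0.0
```

```bash
python3 - <<'E'
from seen import *
W=cloud(cam('wrist'))
ring(W,(.6625,-.093),112,.04,.07)
g=grasp((.663,-.0925),112,9,.0565)
plan(('mid',g+[0,0,.03],RT),('grasp',g,RT))
E
```

```text
112 [ 6.629e-01 -9.270e-02  5.140e-02  3.038e+03] z 0.0557 slope [0.002 0.003]
from [ 0.6068 -0.0896  0.1291]
mid [ 0.6092 -0.0925  0.0964] [-0.0115, -0.0135, 0.1308, 0.0, 0.0, -0.0002]
grasp [ 0.6092 -0.0925  0.0664] [-0.0115, -0.0345, 0.2489, 0.0, 0.0, -0.0002]
```

{"api": "play_rows", "payload": {"motion": [[[-0.012, -0.0135, 0.13, 0, 0, 0, -0.5], [-0.012, -0.025, 0.19, 0, 0, 0, -0.5], [-0.012, -0.0345, 0.249, 0, 0, 0, -0.5], [-0.012, -0.0345, 0.249, 0, 0, 0, -0.5], [-0.012, -0.0345, 0.249, 0, 0, 0, -0.5], [-0.012, -0.0345, 0.249, 0, 0, 0, -1], [-0.012, -0.0345, 0.249, 0, 0, 0, -1], [-0.012, -0.0345, 0.249, 0, 0, 0, -1], [-0.012, -0.0345, 0.249, 0, 0, 0, -1], [-0.012, -0.0345, 0.249, 0, 0, 0, -1]]]}}

```text
time_s: 9.75
ee_pos: [0.61, -0.0934, 0.0667]
eef_rot: [2.965, 0.0, 1.569]
force: [-2.6, 1.8, 6.6]
grip_width: 0.0076
grip_force: 38.5
```

```bash
python3 - <<'E'
from h import *
p,r=now();o=get_obs();print(o['force'],o['grip_force'])
d=np.array([.5215-.663,.132+.0925,0])
plan(('lift',p+[0,0,.11],RT),('half',p+d/2+[0,0,.12],RT),('over',p+d+[0,0,.12],RT),('seat',p+d+[0,0,.025],RT))
E
```

```text
[-2.62185607  1.79962792  6.59522228] 38.540786592056975
from [ 0.61   -0.0934  0.0667]
lift [ 0.61   -0.0934  0.1767] [-0.0001, 0.0775, -0.4331, 0.0002, 0.0001, -0.0003]
half [0.5392 0.0189 0.1867] [0.4484, -0.1949, -0.5225, 0.0002, 0.0001, -0.0003]
over [0.4685 0.1311 0.1867] [0.8969, -0.4743, -0.5726, 0.0002, 0.0001, -0.0003]
seat [0.4685 0.1311 0.0917] [0.8969, -0.5412, -0.1985, 0.0002, 0.0001, -0.0003]
```

{"api": "play_rows", "payload": {"motion": [[[0, 0.02, -0.12, 0, 0, 0, -1], [0, 0.05, -0.28, 0, 0, 0, -1], [0, 0.075, -0.43, 0, 0, 0, -1], [0.14, -0.01, -0.47, 0, 0, 0, -1], [0.28, -0.09, -0.5, 0, 0, 0, -1], [0.45, -0.195, -0.52, 0, 0, 0, -1], [0.6, -0.29, -0.54, 0, 0, 0, -1], [0.75, -0.38, -0.555, 0, 0, 0, -1], [0.85, -0.445, -0.57, 0, 0, 0, -1], [0.897, -0.474, -0.573, 0, 0, 0, -1]]]}}

```text
time_s: 10.75
ee_pos: [0.4669, 0.133, 0.1863]
eef_rot: [2.966, -0.0, 1.571]
force: [1.2, -0.3, -2.1]
grip_width: 0.0077
grip_force: 40.2
```

{"api": "play_rows", "payload": {"motion": [[[0, 0, 0, 0, 0, 0, -1], [0, 0, 0, 0, 0, 0, -1], [0, 0, 0, 0, 0, 0, -1]]]}}

```text
time_s: 11.05
ee_pos: [0.4687, 0.1305, 0.1861]
eef_rot: [2.966, 0.0, 1.568]
force: [-0.5, 0.3, -1.7]
grip_width: 0.008
grip_force: 40.2
```

```bash
python3 hold.py 112; python3 -c "
from seen import *
p,r=now(); c=p[:2]+[.0533,.0]
W=cloud(cam('wrist')); ring(W,c,112,p[2]-.03,p[2]+.01)
"
```

```text
held centre [ 0.5217  0.138   0.0534 20.    ] rim z at centre 0.1766 slopes [-0.023  0.177] tcp [0.4687 0.1304 0.186 ]
[-0.1 -0.1 -2.6] 0.008029806085055623
112 [5.039e-01 1.726e-01 9.800e-03 5.010e+02] z 0.1738 slope [-0.027 -0.024]
```

```bash
python3 - <<'E'
from h import *
c=cam('wrist');save(c,'pics/w4.png'); W=cloud(c); np.savez('w4.npz',W=W,f=c['frame']); p,r=now()
hsv=cv2.cvtColor(c['frame'],cv2.COLOR_RGB2HSV).astype(int);H,S,V=[hsv[...,i] for i in range(3)]
m=(H>10)&(H<28)&(V>120)&(S>60)&(W[...,2]>.1)&(W[...,1]<.22)&(W[...,0]>.48)
q=W[m]; print(len(q)); c0=np.array([.522,.132])
az=np.degrees(np.arctan2(*(q[:,:2]-c0).T[::-1])).round(-1)
t=np.array([q[az==a][np.argsort(q[az==a][:,2])[-6:]].mean(0) for a in np.unique(az) if (az==a).sum()>10])
print(t.round(4)); print(fitc(t[:,:2]),np.linalg.lstsq(np.c_[t[:,:2]-c0,np.ones(len(t))],t[:,2],rcond=None)[0])
E
```

```text
11467
[[0.4963 0.1308 0.1317]
 [0.4965 0.1278 0.1316]
 [0.5042 0.126  0.1316]
 [0.5063 0.1223 0.1314]
 [0.5051 0.1178 0.1316]
 [0.5081 0.115  0.1315]
 [0.5079 0.1091 0.1314]
 [0.5101 0.0991 0.1315]
 [0.5154 0.0971 0.1371]
 [0.5233 0.0915 0.1319]
 [0.53   0.0917 0.1321]
 [0.5389 0.0924 0.1368]
 [0.5482 0.0869 0.1743]
 [0.5552 0.09   0.174 ]
 [0.5629 0.0977 0.174 ]
 [0.5661 0.1038 0.1735]
 [0.5723 0.1123 0.173 ]
 [0.573  0.1214 0.1732]
 [0.5741 0.1318 0.1731]
 [0.5735 0.1374 0.1729]
 [0.5703 0.1516 0.1732]
 [0.5669 0.16   0.1736]
 [0.5604 0.1677 0.1734]
 [0.5558 0.1699 0.1738]
 [0.5467 0.1761 0.1737]
 [0.537  0.1738 0.2108]
 [0.5307 0.1811 0.1744]
 [0.5226 0.1811 0.1747]
 [0.515  0.1816 0.1749]
 [0.503  0.1788 0.1753]
 [0.4967 0.1754 0.1754]
 [0.491  0.172  0.1756]
 [0.4988 0.1525 0.2882]
 [0.4806 0.1567 0.2324]
 [0.4957 0.1426 0.1454]
 [0.4857 0.1402 0.1857]
 [0.4975 0.1331 0.1317]]
[ 0.53490052  0.13557784  0.04287241 31.        ] [0.18763444 0.50146551 0.16202866]
```

View pics/w4.png

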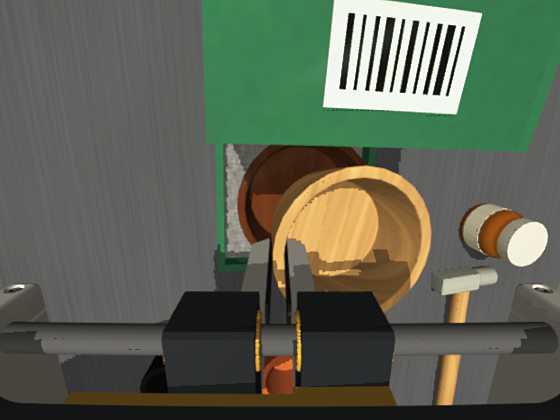

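{"api": "play_rows", "payload": {"motion": [[[0.006, -0.02, 0.11, 0, 0, 0, -1], [0.006, -0.04, 0.22, 0, 0, 0, -1], [0.006, -0.055, 0.31, 0, 0, 0, -1], [0.006, -0.062, 0.35, 0, 0, 0, -1], [0.006, -0.067, 0.378, 0, 0, 0, -1], [0.006, -0.067, 0.378, 0, 0, 0, -1], [0.006, -0.067, 0.378, 0, 0, 0, -1]]]}}

```text
time_s: 11.9
ee_pos: [0.4689, 0.1327, 0.091]
eef_rot: [2.965, -0.0, 1.569]
force: [-0.5, -0.8, -1.5]
grip_width: 0.008
grip_force: 40.2
```

```bash
python3 - <<'E'
from h import *
print(now()[0],get_obs()['force'])
E
```

```text
[0.46888101 0.13271455 0.09102893] [-0.4960714  -0.75894537 -1.54239906]
```

{"api": "play_rows", "payload": {"motion": [[[0, -0.001, 0.007, 0, 0, 0, -1], [0, -0.001, 0.009, 0, 0, 0, -1], [0, -0.001, 0.009, 0, 0, 0, -0.5], [0, -0.001, 0.009, 0, 0, 0, -0.5], [0, -0.001, 0.009, 0, 0, 0, -0.5], [0, 0, -0.08, 0, 0, 0, -0.5], [0, 0, -0.22, 0, 0, 0, -0.5], [-0.1, 0, -0.4, 0, 0, 0, -0.5], [-0.25, 0, -0.55, 0, 0, 0, -0.5], [-0.25, 0, -0.55, 0, 0, 0, -0.5]]]}}

```text
time_s: 12.9
ee_pos: [0.4451, 0.0683, 0.23]
eef_rot: [2.959, -0.0, 1.567]
force: [-1.1, 0.7, -0.7]
grip_width: 0.0232
grip_force: 0.0
```

```bash
python3 - <<'E'
from seen import *
W=cloud(cam('wrist'))
ring(W,(.521,.132),112,.068,.09); ring(W,(.521,.132),140,.05,.068);ring(W,(.512,-.089),86,.04,.07)
g=grasp((.512,-.0875),86,9,.0565)
plan(('hover',g+[0,0,.07],RT),('grasp',g,RT))
E
```

```text
112 [5.226e-01 1.327e-01 5.140e-02 2.260e+03] z 0.0758 slope [0.001 0.003]
140 [5.216e-01 1.329e-01 6.540e-02 2.612e+03] z 0.0638 slope [0.003 0.001]
86 [ 5.05e-01 -8.30e-02  3.22e-02  2.71e+02] z 0.0555 slope [ 0.002 -0.001]
from [0.4449 0.0689 0.2282]
hover [ 0.4713 -0.0875  0.1364] [-0.6254, 0.0402, 0.3806, 0.0008, 0.0001, -0.0006]
grasp [ 0.4713 -0.0875  0.0664] [-0.6255, -0.0101, 0.656, 0.0008, 0.0001, -0.0006]
```

Bowl 112 is seated and level (rim 12 mm above the 140's). Next is the 86.

{"api": "play_rows", "payload": {"motion": [[[-0.625, 0.04, 0.35, 0, 0, 0, -0.5], [-0.625, 0.04, 0.35, 0, 0, 0, -0.5], [-0.625, 0.04, 0.35, 0, 0, 0, -0.5], [-0.625, 0.04, 0.35, 0, 0, 0, -0.5], [-0.625, 0.04, 0.35, 0, 0, 0, -0.5], [-0.625, 0.04, 0.35, 0, 0, 0, -0.5], [-0.625, 0.04, 0.35, 0, 0, 0, -0.5]]]}}

```text
time_s: 13.65
ee_pos: [0.4692, -0.085, 0.1412]
eef_rot: [2.966, -0.0, 1.57]
force: [-0.0, 0.2, 0.3]
grip_width: 0.0233
grip_force: 0.0
```

```bash
cat > g86.py <<'E'
from seen import *
W=cloud(cam('wrist'))
ring(W,(.512,-.0885),86,.04,.07);ring(W,(.500,-.2545),60,.04,.07)
E
python3 g86.py;  python3 - <<'E'
from h import *
g=grasp((.512,-.088),86,9,.0565)
plan(('mid',g+[0,0,.03],RT),('grasp',g,RT))
E
```

```text
86 [ 5.118e-01 -8.750e-02  3.860e-02  2.113e+03] z 0.0556 slope [0.001 0.001]
60 [ 4.987e-01 -2.539e-01  2.490e-02  6.330e+02] z 0.0554 slope [0.004 0.014]
from [ 0.4692 -0.085   0.1414]
mid [ 0.4713 -0.088   0.0964] [-0.0121, -0.0237, 0.1789, 0.0001, 0.0, -0.0001]
grasp [ 0.4713 -0.088   0.0664] [-0.0121, -0.0448, 0.297, 0.0001, 0.0, -0.0001]
```

{"api": "play_rows", "payload": {"motion": [[[-0.01, -0.024, 0.179, 0, 0, 0, -0.5], [-0.01, -0.024, 0.179, 0, 0, 0, -0.5], [-0.01, -0.035, 0.24, 0, 0, 0, -0.5], [-0.01, -0.045, 0.297, 0, 0, 0, -0.5], [-0.01, -0.045, 0.297, 0, 0, 0, -0.5], [-0.01, -0.045, 0.297, 0, 0, 0, -1], [-0.01, -0.045, 0.297, 0, 0, 0, -1], [-0.01, -0.045, 0.297, 0, 0, 0, -1], [-0.01, -0.045, 0.297, 0, 0, 0, -1], [-0.01, -0.045, 0.297, 0, 0, 0, -1]]]}}

```text
time_s: 14.7
ee_pos: [0.4716, -0.0885, 0.0673]
eef_rot: [2.964, 0.0, 1.569]
force: [-2.2, 3.5, 7.6]
grip_width: 0.0078
grip_force: 38.4
```

```bash
python3 - <<'E'
from h import *
p,r=now();o=get_obs();print(o['force'],o['grip_force'])
d=np.array([.5225-.5118,.133+.0875,0])
plan(('lift',p+[0,0,.13],RT),('over',p+d+[0,0,.13],RT),('seat',p+d+[0,0,.035],RT))
E
```

```text
[-2.18392756  3.47897088  7.57345983] 38.389692617347464
from [ 0.4716 -0.0885  0.0673]
lift [ 0.4716 -0.0885  0.1973] [-0.0001, 0.092, -0.5118, 0.0003, 0.0001, -0.0003]
over [0.4823 0.132  0.1973] [0.882, 0.1325, -0.5046, 0.0003, 0.0001, -0.0003]
seat [0.4823 0.132  0.1023] [0.8821, 0.0653, -0.1306, 0.0003, 0.0001, -0.0003]
```

{"api": "play_rows", "payload": {"motion": [[[0, 0.02, -0.12, 0, 0, 0, -1], [0, 0.05, -0.28, 0, 0, 0, -1], [0, 0.075, -0.43, 0, 0, 0, -1], [0.14, 0.1, -0.51, 0, 0, 0, -1], [0.3, 0.105, -0.51, 0, 0, 0, -1], [0.46, 0.11, -0.51, 0, 0, 0, -1], [0.62, 0.12, -0.505, 0, 0, 0, -1], [0.76, 0.125, -0.505, 0, 0, 0, -1], [0.85, 0.13, -0.505, 0, 0, 0, -1], [0.882, 0.132, -0.505, 0, 0, 0, -1]]]}}

```text
time_s: 15.7
ee_pos: [0.4815, 0.1336, 0.1964]
eef_rot: [2.966, -0.0, 1.571]
force: [-0.4, -0.7, -1.8]
grip_width: 0.0073
grip_force: 39.4
```

{"api": "play_rows", "payload": {"motion": [[[0, 0, 0, 0, 0, 0, -1], [0, 0, 0, 0, 0, 0, -1], [0, 0, 0, 0, 0, 0, -1]]]}}

```text
time_s: 16.0
ee_pos: [0.4818, 0.1309, 0.1963]
eef_rot: [2.966, 0.0, 1.568]
force: [0.1, -0.7, -1.2]
grip_width: 0.0074
grip_force: 39.4
```

```bash
cat > hold2.py <<'E'
from h import *
import sys
d=float(sys.argv[1])/2000
c=cam('wrist');W=cloud(c); p,r=now(); c0=p[:2]+[d-.004+.0018,0]
z0=p[2]-.010
q=W.reshape(-1,3); q=q[(np.abs(q[:,2]-z0)<.008)&(q[:,0]>p[0]+.018)]
e=np.hypot(*(q[:,:2]-c0).T); q=q[(e>d-.016)&(e<d+.010)]
az=np.degrees(np.arctan2(*(q[:,:2]-c0).T[::-1])).round(-1)
t=np.array([q[az==a][np.argsort(q[az==a][:,2])[-max(6,(az==a).sum()//8):]].mean(0) for a in np.unique(az) if (az==a).sum()>12])
rim=q[q[:,2]>np.percentile(q[:,2],80)-.003]
print('bowl',fitc(rim[:,:2]).round(4),'z,slope',np.linalg.lstsq(np.c_[t[:,:2]-c0,np.ones(len(t))],t[:,2],rcond=None)[0].round(4),'n',len(t),'tcp',p.round(4),'F',get_obs()['force'].round(1),'expect c',c0)
E
python3 hold2.py 86
```

```text
bowl [5.238e-01 1.304e-01 3.790e-02 2.078e+03] z,slope [-0.0048  0.0318  0.1841] n 20 tcp [0.4819 0.131  0.1962] F [ 0.3  1.  -1.8] expect c [0.52266212 0.13095527]
```

{"api": "play_rows", "payload": {"motion": [[[0.008, -0.02, 0.11, 0, 0, 0, -1], [0.008, -0.045, 0.22, 0, 0, 0, -1], [0.008, -0.06, 0.31, 0, 0, 0, -1], [0.008, -0.066, 0.35, 0, 0, 0, -1], [0.008, -0.071, 0.379, 0, 0, 0, -1], [0.008, -0.071, 0.379, 0, 0, 0, -1], [0.008, -0.071, 0.379, 0, 0, 0, -1]]]}}

```text
time_s: 16.75
ee_pos: [0.4814, 0.1338, 0.1006]
eef_rot: [2.965, -0.0, 1.569]
force: [0.4, 0.1, -1.6]
grip_width: 0.0075
grip_force: 41.5
```

{"api": "play_rows", "payload": {"motion": [[[0, -0.001, 0.004, 0, 0, 0, -1], [0, -0.001, 0.005, 0, 0, 0, -1], [0, -0.001, 0.005, 0, 0, 0, -0.5], [0, -0.001, 0.005, 0, 0, 0, -0.5], [0, -0.001, 0.005, 0, 0, 0, -0.5], [0, 0, -0.08, 0, 0, 0, -0.5], [0, 0, -0.22, 0, 0, 0, -0.5], [-0.1, 0, -0.4, 0, 0, 0, -0.5], [-0.25, 0, -0.5, 0, 0, 0, -0.5], [-0.25, 0, -0.5, 0, 0, 0, -0.5]]]}}

```text
time_s: 17.75
ee_pos: [0.4598, 0.069, 0.2266]
eef_rot: [2.959, -0.0, 1.567]
force: [0.4, 0.9, 0.3]
grip_width: 0.0234
grip_force: 0.0
```

```bash
python3 - <<'E'
from seen import *
W=cloud(cam('wrist'))
ring(W,(.522,.132),86,.08,.1);ring(W,(.522,.132),112,.068,.081); ring(W,(.521,.132),140,.05,.068)
plan(('hover',[.471,-.2535,.15],RT))
E
```

```text
86 [5.223e-01 1.326e-01 3.850e-02 1.867e+03] z 0.0879 slope [0.002 0.003]
112 [5.226e-01 1.327e-01 5.140e-02 2.339e+03] z 0.0759 slope [0.003 0.002]
140 [5.216e-01 1.328e-01 6.540e-02 2.763e+03] z 0.0638 slope [0.003 0.001]
from [0.4594 0.0702 0.2245]
hover [ 0.471  -0.2535  0.15  ] [-1.2948, -0.0018, 0.3022, 0.0005, 0.0001, -0.0007]
```

{"api": "play_rows", "payload": {"motion": [[[-0.95, 0, 0.2, 0, 0, 0, -0.5], [-0.95, 0, 0.2, 0, 0, 0, -0.5], [-0.95, 0, 0.2, 0, 0, 0, -0.5], [-0.95, 0, 0.2, 0, 0, 0, -0.5], [-0.95, 0, 0.2, 0, 0, 0, -0.5], [-0.95, 0, 0.2, 0, 0, 0, -0.5], [-0.95, 0, 0.2, 0, 0, 0, -0.5]]]}}

```text
time_s: 18.5
ee_pos: [0.467, -0.1658, 0.1723]
eef_rot: [2.968, -0.001, 1.568]
force: [-0.2, 0.6, 0.1]
grip_width: 0.0232
grip_force: 0.0
```

{"api": "play_rows", "payload": {"motion": [[[-0.345, 0, 0.1, 0, 0, 0, -0.5], [-0.345, 0, 0.1, 0, 0, 0, -0.5], [-0.345, 0, 0.1, 0, 0, 0, -0.5], [-0.345, 0, 0.1, 0, 0, 0, -0.5]]]}}

```text
time_s: 18.9
ee_pos: [0.4716, -0.251, 0.1485]
eef_rot: [2.967, -0.001, 1.569]
force: [-0.8, 0.4, 0.1]
grip_width: 0.0237
grip_force: 0.0
```

```bash
python3 - <<'E'
from seen import *
W=cloud(cam('wrist'))
ring(W,(.4995,-.254),60,.04,.07)
g=grasp((.4995,-.254),60,9,.0565)
plan(('mid',g+[0,0,.03],RT),('grasp',g,RT))
E
```

```text
60 [ 4.995e-01 -2.544e-01  2.560e-02  1.377e+03] z 0.0555 slope [0.002 0.003]
from [ 0.4718 -0.2507  0.1489]
mid [ 0.4718 -0.254   0.0964] [-0.0133, -0.0369, 0.2071, -0.0001, -0.0001, -0.0001]
grasp [ 0.4718 -0.254   0.0664] [-0.0134, -0.0578, 0.3253, -0.0001, -0.0001, -0.0001]
```

{"api": "play_rows", "payload": {"motion": [[[-0.0134, -0.037, 0.207, 0, 0, 0, -0.5], [-0.0134, -0.037, 0.207, 0, 0, 0, -0.5], [-0.0134, -0.047, 0.265, 0, 0, 0, -0.5], [-0.0134, -0.058, 0.325, 0, 0, 0, -0.5], [-0.0134, -0.058, 0.325, 0, 0, 0, -0.5], [-0.0134, -0.058, 0.325, 0, 0, 0, -1], [-0.0134, -0.058, 0.325, 0, 0, 0, -1], [-0.0134, -0.058, 0.325, 0, 0, 0, -1], [-0.0134, -0.058, 0.325, 0, 0, 0, -1], [-0.0134, -0.058, 0.325, 0, 0, 0, -1]]]}}

```text
time_s: 19.95
ee_pos: [0.4716, -0.2557, 0.0675]
eef_rot: [2.965, 0.0, 1.569]
force: [-3.1, 3.3, 7.9]
grip_width: 0.0083
grip_force: 37.8
```

```bash
python3 - <<'E'
from h import *
p,r=now();o=get_obs();print(o['force'],o['grip_force'])
d=np.array([.5223-.4995,.1325+.2543,0])
plan(('lift',p+[0,0,.13],RT),('half',p+d/2+[0,0,.14],RT),('over',p+d+[0,0,.14],RT))
E
```

```text
[-3.09985215  3.3380038   7.93507086] 37.819879681337625
from [ 0.4716 -0.2557  0.0675]
lift [ 0.4716 -0.2557  0.1975] [-0.0002, 0.0914, -0.5119, 0.0001, 0.0001, -0.0003]
half [ 0.483  -0.0623  0.2075] [0.7735, 0.142, -0.5437, 0.0001, 0.0001, -0.0003]
over [0.4944 0.1311 0.2075] [1.5472, 0.1854, -0.5362, 0.0001, 0.0001, -0.0003]
```

{"api": "play_rows", "payload": {"motion": [[[0, 0.02, -0.12, 0, 0, 0, -1], [0, 0.05, -0.28, 0, 0, 0, -1], [0, 0.085, -0.43, 0, 0, 0, -1], [0.14, 0.1, -0.51, 0, 0, 0, -1], [0.28, 0.12, -0.53, 0, 0, 0, -1], [0.42, 0.125, -0.54, 0, 0, 0, -1], [0.56, 0.13, -0.543, 0, 0, 0, -1], [0.68, 0.14, -0.543, 0, 0, 0, -1], [0.774, 0.142, -0.543, 0, 0, 0, -1], [0.774, 0.142, -0.543, 0, 0, 0, -1]]]}}

```text
time_s: 20.95
ee_pos: [0.4828, -0.0601, 0.2068]
eef_rot: [2.965, -0.0, 1.571]
force: [0.3, 0.3, -1.6]
grip_width: 0.0081
grip_force: 37.8
```

{"api": "play_rows", "payload": {"motion": [[[0.12, 0.006, 0, 0, 0, 0, -1], [0.26, 0.012, 0, 0, 0, 0, -1], [0.4, 0.02, 0.003, 0, 0, 0, -1], [0.54, 0.03, 0.005, 0, 0, 0, -1], [0.66, 0.038, 0.007, 0, 0, 0, -1], [0.74, 0.043, 0.0075, 0, 0, 0, -1], [0.774, 0.043, 0.0075, 0, 0, 0, -1], [0.774, 0.043, 0.0075, 0, 0, 0, -1], [0.774, 0.043, 0.0075, 0, 0, 0, -1], [0.774, 0.043, 0.0075, 0, 0, 0, -1]]]}}

```text
time_s: 21.95
ee_pos: [0.4943, 0.1303, 0.2064]
eef_rot: [2.966, 0.0, 1.568]
force: [0.6, -0.2, -0.2]
grip_width: 0.0082
grip_force: 37.8
```

```bash
python3 hold2.py 60
```

```text
bowl [5.234e-01 1.315e-01 2.500e-02 1.589e+03] z,slope [-0.0241  0.0043  0.1949] n 21 tcp [0.4943 0.1303 0.2065] F [ 0.3  0.4 -0.6] expect c [0.52210934 0.1303398 ]
```

{"api": "play_rows", "payload": {"motion": [[[0.007, -0.02, 0.11, 0, 0, 0, -1], [0.007, -0.045, 0.22, 0, 0, 0, -1], [0.007, -0.06, 0.31, 0, 0, 0, -1], [0.007, -0.064, 0.35, 0, 0, 0, -1], [0.007, -0.069, 0.375, 0, 0, 0, -1], [0.007, -0.069, 0.375, 0, 0, 0, -1], [0.007, -0.069, 0.375, 0, 0, 0, -1]]]}}

```text
time_s: 22.7
ee_pos: [0.4941, 0.1329, 0.1119]
eef_rot: [2.964, -0.0, 1.569]
force: [-0.3, -0.0, -0.4]
grip_width: 0.0082
grip_force: 41.1
```

{"api": "play_rows", "payload": {"motion": [[[0, 0, 0.002, 0, 0, 0, -1], [0, 0, 0.002, 0, 0, 0, -0.5], [0, 0, 0.002, 0, 0, 0, -0.5], [0, 0, 0.002, 0, 0, 0, -0.5], [0, 0, -0.08, 0, 0, 0, -0.5], [0, 0, -0.22, 0, 0, 0, -0.5], [-0.1, 0, -0.4, 0, 0, 0, -0.5], [-0.25, 0, -0.5, 0, 0, 0, -0.5], [-0.25, 0, -0.5, 0, 0, 0, -0.5], [-0.25, 0, -0.5, 0, 0, 0, -0.5]]]}}

```text
time_s: 23.7
ee_pos: [0.4717, 0.0702, 0.2344]
eef_rot: [2.965, -0.0, 1.567]
force: [-0.8, 0.3, 0.0]
grip_width: 0.0232
grip_force: 0.0
```

```bash
python3 - <<'E'
from seen import *
W=cloud(cam('wrist'))
ring(W,(.522,.132),60,.09,.115);ring(W,(.522,.132),86,.08,.093);ring(W,(.522,.132),112,.068,.081); ring(W,(.521,.132),140,.05,.068)
c=cam('scene');W=cloud(c);f=c['frame'];hsv=cv2.cvtColor(f,cv2.COLOR_RGB2HSV).astype(int);H,S,V=[hsv[...,i] for i in range(3)]
g=(H>60)&(H<90)&(S>100)
X,Y,Z=[W[...,i] for i in range(3)]
l=g&(Z>.15)&(Y>.1)&(Y<.4)&(X>.38)&(X<.66); q=W[l]
# split by local plane: front wall (up-facing) and flat top (facing +y)
s=q[(q[:,2]>.19)];print(len(q),len(s),np.percentile(s,[1,50,99],axis=0).round(4).tolist())
for _ in range(4):
    k=np.linalg.lstsq(np.c_[s[:,:2]-[.52,.24],np.ones(len(s))],s[:,2],rcond=None)[0]; e=np.abs(np.c_[s[:,:2]-[.52,.24],np.ones(len(s))]@k-s[:,2]); s=s[e<max(.002,2*np.median(e))]
print('front wall plane dz/dx dz/dy z',k.round(4),len(s),s.min(0).round(3),s.max(0).round(3))
l=(H>8)&(H<28)&(S>60)&(Z>.18)&(Y>.2)&(Y<.38)&(X>.42)&(X<.62); q=W[l]
print('lip',len(q),np.percentile(q,[2,50,98],axis=0).round(4).tolist())
E
```

```text
60 [5.219e-01 1.335e-01 2.550e-02 1.274e+03] z 0.0998 slope [0.001 0.004]
86 [5.223e-01 1.326e-01 3.840e-02 1.808e+03] z 0.0878 slope [0.002 0.003]
112 [5.226e-01 1.327e-01 5.130e-02 2.274e+03] z 0.0758 slope [0.002 0.003]
140 [5.214e-01 1.328e-01 6.530e-02 2.717e+03] z 0.0638 slope [0.002 0.003]Traceback (most recent call last):
  File "<stdin>", line 9, in <module>
    return _quantile_unchecked(
        a, q, axis, out, overwrite_input, method, keepdims, weights)
    return _ureduce(a,
                    func=_quantile_ureduce_func,
    ...<5 lines>...
                    overwrite_input=overwrite_input,
                    method=method)
    r = func(a, **kwargs)
    result = _quantile(arr,
                       quantiles=q,
    ...<2 lines>...
                       out=out,
                       weights=wgt)
    slices_having_nans = np.isnan(arr[-1, ...])
                                  ~~~^^^^^^^^^
IndexError: index -1 is out of bounds for axis 0 with size 0
```

All four bowls are nested and level. Next I raise the arm and measure the cover.

```bash
python3 - <<'E'
from h import *
plan(('a',[.52,.16,.45],tilt(np.pi/2)))
E
```

```text
from [0.4714 0.0711 0.2331]
a [0.52 0.16 0.45] [0.356, 0.3415, -0.8207, 0.0277, 0.0, -0.0003]
```

{"api": "play_rows", "payload": {"motion": [[[0, 0.1, -0.4, 0.028, 0, 0, -0.9], [0.2, 0.25, -0.7, 0.028, 0, 0, -1], [0.356, 0.34, -0.82, 0.028, 0, 0, -1], [0.356, 0.34, -0.82, 0.028, 0, 0, -1], [0.356, 0.34, -0.82, 0.028, 0, 0, -1], [0.356, 0.34, -0.82, 0.028, 0, 0, -1], [0.356, 0.34, -0.82, 0.028, 0, 0, -1]]]}}

```text
time_s: 24.5
ee_pos: [0.52, 0.1608, 0.4497]
eef_rot: [-3.14, 0.0, 1.571]
force: [-0.0, 0.5, -1.3]
grip_width: 0.0006
grip_force: 0.0
```

```bash
cat > lid.py <<'E'
from h import *
c=cam('wrist');W=cloud(c);f=c['frame'];hsv=cv2.cvtColor(f,cv2.COLOR_RGB2HSV).astype(int);H,S,V=[hsv[...,i] for i in range(3)]
save(c,'pics/lid.png')
X,Y,Z=[W[...,i] for i in range(3)]
g=(H>60)&(H<90)&(S>100)&(X>.4)&(X<.65)&(Y>.05)&(Y<.4)
s=W[g&(Z>.19)&(Z<.23)]; print(len(s))
B=lambda s:np.c_[s[:,:2]-[.52,.24],np.ones(len(s))]
for _ in range(4):
    k=np.linalg.lstsq(B(s),s[:,2],rcond=None)[0]; e=np.abs(B(s)@k-s[:,2]); s=s[e<max(.002,2*np.median(e))]
print('front wall dz/dx dz/dy z0',k.round(4),len(s),cv2.minAreaRect((s[:,:2]*1000).astype(np.float32)),np.percentile(s,[1,99],axis=0).round(4).tolist())
q=W[(H>5)&(H<28)&(S>60)&(Z>.205)&(Z<.26)&(Y>.2)&(Y<.38)&(X>.42)&(X<.62)]
if len(q): print('lip',len(q),np.percentile(q,[2,50,98],axis=0).round(4).tolist())
print(now()[0])
E
python3 lid.py
```

```text
6855
front wall dz/dx dz/dy z0 [0.0064 0.1275 0.2055] 6733 ((524.630126953125, 244.38816833496094), (91.60105895996094, 175.3867950439453), 87.90982818603516) [[0.4384, 0.1984, 0.1996], [0.6108, 0.29, 0.2121]]
lip 732 [[0.4834, 0.2765, 0.2333], [0.5261, 0.2818, 0.2368], [0.5686, 0.2874, 0.2388]]
[0.51970664 0.16013155 0.44875579]
```

View pics/lid.png

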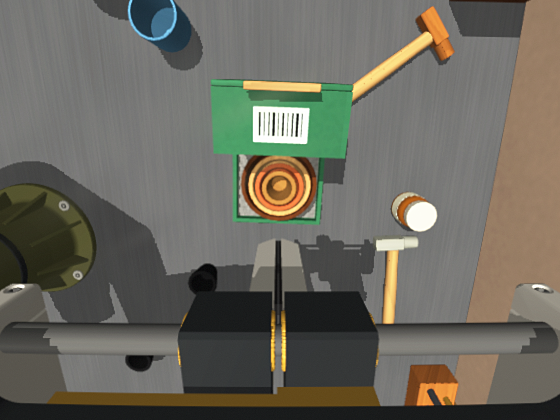

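The picture shows the nested bowls at (280,185), the label at (281,124) and the lip at (283,86). The cover is at 1.44 rad. I'll go behind it and push it shut with closed fingers.

{"api": "play_rows", "payload": {"motion": [[[0.2, 0.02, 0, 0, 0, 0, -1], [0.4, 0.02, 0, 0, 0, 0, -1], [0.6, 0.02, 0, 0, 0, 0, -1], [0.77, 0.02, 0.1, 0, 0, 0, -1], [0.77, 0.02, 0.3, 0, 0, 0, -1], [0.77, 0.02, 0.5, 0, 0, 0, -1], [0.77, 0.02, 0.7, 0, 0, 0, -1], [0.77, 0.02, 0.93, 0, 0, 0, -1], [0.77, 0.02, 0.93, 0, 0, 0, -1], [0.77, 0.02, 0.93, 0, 0, 0, -1]]]}}

```text
time_s: 25.55
ee_pos: [0.5245, 0.3514, 0.2174]
eef_rot: [-3.139, 0.002, 1.568]
force: [0.3, 0.0, 0.3]
grip_width: 0.0003
grip_force: 0.0
```

```bash
cat > lidplan.py <<'E'
from h import *
import sys
p,r=now(); print(p.round(4),get_obs()['force'].round(1))
for t in np.arange(float(sys.argv[1]),float(sys.argv[2])-1e-6,-float(sys.argv[3])):
    c=np.array([.525,.2205-.16*np.cos(t)+.0915*np.sin(t)+.009,.026+.16*np.sin(t)+.0915*np.cos(t)+.019])
    print(round(t,2),c.round(3),rel(p,r,c,tilt(np.pi/2)))
E
python3 lidplan.py 1.45 0.7 .08
```

```text
[0.5245 0.3514 0.2174] [0.3 0.  0.3]
1.45 [0.525 0.301 0.215] [-0.2012, 0.0024, 0.0106, -0.0004, 0.0003, -0.0004]
1.37 [0.525 0.287 0.22 ] [-0.2565, 0.0025, -0.01, -0.0004, 0.0003, -0.0004]
1.29 [0.525 0.273 0.224] [-0.3132, 0.0025, -0.0261, -0.0004, 0.0003, -0.0004]
1.21 [0.525 0.259 0.227] [-0.371, 0.0026, -0.0376, -0.0004, 0.0003, -0.0004]
1.13 [0.525 0.244 0.229] [-0.4296, 0.0028, -0.0445, -0.0004, 0.0003, -0.0004]
1.05 [0.525 0.229 0.229] [-0.4885, 0.0029, -0.0467, -0.0004, 0.0003, -0.0004]
0.97 [0.525 0.215 0.229] [-0.5474, 0.003, -0.0442, -0.0004, 0.0003, -0.0004]
0.89 [0.525 0.2   0.227] [-0.6059, 0.0032, -0.037, -0.0004, 0.0003, -0.0004]
0.81 [0.525 0.185 0.224] [-0.6637, 0.0033, -0.0251, -0.0004, 0.0003, -0.0004]
0.73 [0.525 0.171 0.22 ] [-0.7203, 0.0035, -0.0086, -0.0004, 0.0003, -0.0004]
```

{"api": "play_rows", "payload": {"motion": [[[-0.12, 0, 0.01, 0, 0, 0, -1], [-0.18, 0, 0.01, 0, 0, 0, -1], [-0.21, 0, 0.008, 0, 0, 0, -1], [-0.235, 0, 0, 0, 0, 0, -1], [-0.26, 0, -0.01, 0, 0, 0, -1], [-0.285, 0, -0.018, 0, 0, 0, -1], [-0.313, 0, -0.026, 0, 0, 0, -1]]]}}

```text
time_s: 26.25
ee_pos: [0.5249, 0.2747, 0.2265]
eef_rot: [3.14, -0.002, 1.569]
force: [-2.0, 5.2, 0.6]
grip_width: 0.0005
grip_force: 2.5
```

```bash
python3 lidplan.py 1.29 0.56 .08
```

```text
[0.5249 0.2747 0.2265] [-2.   5.2  0.6]
1.29 [0.525 0.273 0.224] [-0.0065, 0.0004, 0.0096, 0.0002, -0.0004, -0.0002]
1.21 [0.525 0.259 0.227] [-0.0642, 0.0005, -0.0022, 0.0002, -0.0004, -0.0002]
1.13 [0.525 0.244 0.229] [-0.1228, 0.0006, -0.0093, 0.0002, -0.0004, -0.0002]
1.05 [0.525 0.229 0.229] [-0.1817, 0.0007, -0.0117, 0.0002, -0.0004, -0.0002]
0.97 [0.525 0.215 0.229] [-0.2406, 0.0008, -0.0094, 0.0002, -0.0004, -0.0002]
0.89 [0.525 0.2   0.227] [-0.2992, 0.0009, -0.0024, 0.0002, -0.0004, -0.0002]
0.81 [0.525 0.185 0.224] [-0.357, 0.0009, 0.0093, 0.0002, -0.0004, -0.0002]
0.73 [0.525 0.171 0.22 ] [-0.4137, 0.001, 0.0255, 0.0002, -0.0004, -0.0002]
0.65 [0.525 0.158 0.215] [-0.4689, 0.001, 0.0462, 0.0002, -0.0004, -0.0002]
0.57 [0.525 0.144 0.208] [-0.5222, 0.0011, 0.0713, 0.0002, -0.0004, -0.0002]
```

{"api": "play_rows", "payload": {"motion": [[[-0.032, 0, 0.004, 0, 0, 0, -1], [-0.064, 0, -0.001, 0, 0, 0, -1], [-0.123, 0, -0.009, 0, 0, 0, -1], [-0.182, 0, -0.0115, 0, 0, 0, -1], [-0.24, 0, -0.0095, 0, 0, 0, -1], [-0.299, 0, -0.0025, 0, 0, 0, -1], [-0.357, 0, 0.009, 0, 0, 0, -1], [-0.414, 0, 0.0255, 0, 0, 0, -1], [-0.469, 0, 0.046, 0, 0, 0, -1], [-0.5, 0, 0.06, 0, 0, 0, -1]]]}}

```text
time_s: 27.25
ee_pos: [0.5246, 0.1473, 0.2094]
eef_rot: [-3.141, 0.0, 1.568]
force: [-2.4, 0.8, 4.1]
grip_width: 0.0003
grip_force: 2.1
```

```bash
python3 lidplan.py 0.60 -0.05 .06
```

```text
[0.5246 0.1473 0.2094] [-2.4  0.8  4.1]
0.6 [0.525 0.149 0.211] [0.0074, 0.0016, -0.0059, -0.0, 0.0001, -0.0004]
0.54 [0.525 0.139 0.206] [-0.0318, 0.0017, 0.0146, -0.0, 0.0001, -0.0004]
0.48 [0.525 0.13  0.2  ] [-0.0697, 0.0018, 0.0374, -0.0, 0.0001, -0.0004]
0.42 [0.525 0.121 0.194] [-0.1061, 0.0019, 0.0624, -0.0, 0.0001, -0.0004]
0.36 [0.525 0.112 0.187] [-0.141, 0.0021, 0.0896, -0.0, 0.0001, -0.0004]
0.3 [0.525 0.104 0.18 ] [-0.1742, 0.0022, 0.1188, -0.0, 0.0001, -0.0004]
0.24 [0.525 0.096 0.172] [-0.2056, 0.0022, 0.15, -0.0, 0.0001, -0.0004]
0.18 [0.525 0.088 0.164] [-0.2351, 0.0023, 0.183, -0.0, 0.0001, -0.0004]
0.12 [0.525 0.082 0.155] [-0.2625, 0.0024, 0.2177, -0.0, 0.0001, -0.0004]
0.06 [0.525 0.075 0.146] [-0.2878, 0.0025, 0.2539, -0.0, 0.0001, -0.0004]
0.0 [0.525 0.07  0.137] [-0.3109, 0.0026, 0.2917, -0.0, 0.0001, -0.0004]
```

{"api": "play_rows", "payload": {"motion": [[[-0.032, 0, 0.0146, 0, 0, 0, -1], [-0.07, 0, 0.0374, 0, 0, 0, -1], [-0.106, 0, 0.0624, 0, 0, 0, -1], [-0.141, 0, 0.09, 0, 0, 0, -1], [-0.174, 0, 0.119, 0, 0, 0, -1], [-0.206, 0, 0.15, 0, 0, 0, -1], [-0.235, 0, 0.183, 0, 0, 0, -1], [-0.263, 0, 0.218, 0, 0, 0, -1], [-0.28, 0, 0.242, 0, 0, 0, -1], [-0.295, 0, 0.265, 0, 0, 0, -1]]]}}

```text
time_s: 28.25
ee_pos: [0.5244, 0.0745, 0.143]
eef_rot: [-3.141, 0.0, 1.569]
force: [-1.6, -0.3, 2.7]
grip_width: 0.0007
grip_force: 1.3
```

{"api": "play_rows", "payload": {"motion": [[[-0.006, 0, 0.012, 0, 0, 0, -1], [-0.012, 0, 0.024, 0, 0, 0, -1], [-0.016, 0, 0.032, 0, 0, 0, -1], [-0.016, 0, 0.034, 0, 0, 0, -1], [-0.016, 0, 0.034, 0, 0, 0, -1]]]}}

```text
time_s: 28.75
ee_pos: [0.5247, 0.0714, 0.1366]
eef_rot: [3.14, -0.001, 1.569]
force: [-8.2, -0.8, 17.3]
grip_width: 0.0003
grip_force: 9.1
```

{"api": "play_rows", "payload": {"motion": [[[0, 0, -0.1, 0, 0, 0, -1], [0, 0, -0.3, 0, 0, 0, -1], [-0.1, 0, -0.5, 0, 0, 0, -1], [-0.3, -0.1, -0.7, 0, 0, 0, -1], [-0.5, -0.2, -0.9, 0, 0, 0, -0.5], [-0.7, -0.3, -0.9, 0, 0, 0, 0], [-0.7, -0.3, -0.9, 0, 0, 0, 0], [-0.7, -0.3, -0.9, 0, 0, 0, 0]]]}}

```text
time_s: 29.55
ee_pos: [0.448, -0.1069, 0.3625]
eef_rot: [3.138, 0.002, 1.565]
force: [0.2, -0.1, -0.5]
grip_width: 0.029
grip_force: 0.0
```

```bash
cat > sc.py <<'E'
from h import *
import sys
c=cam('wrist');W=cloud(c);f=c['frame'];hsv=cv2.cvtColor(f,cv2.COLOR_RGB2HSV).astype(int);H,S,V=[hsv[...,i] for i in range(3)]
save(c,sys.argv[1]);print(now()[0])
X,Y,Z=[W[...,i] for i in range(3)]
near=(X>.25)&(X<.5)&(Y>-.36)&(Y<-.15)
def rect(n,m):
    q=W[m]
    if len(q)<20: return print(n,'few')
    r=cv2.minAreaRect((q[:,:2]*1000).astype(np.float32)); print(n,len(q),[np.round(a,1).tolist() for a in r],'med z',np.percentile(q[:,2],[5,50,95]).round(4))
rect('pad',near&(H>103)&(H<125)&(S>140)&(V>60)&(Z<.012))
rect('yel',near&(H>20)&(H<35)&(S>150)&(Z>.028)&(Z<.045))
rect('head',near&(V<70)&(Z>.034)&(Z<.045))
g=(H>60)&(H<90)&(S>100)&(X>.4)&(X<.65)&(Y>.0)&(Y<.3)
rect('covertop',g&(Z>.105)&(Z<.14)); 
rect('lip',(H>5)&(H<28)&(S>60)&(Z>.1)&(Z<.13)&(Y>-.02)&(Y<.06)&(X>.42)&(X<.62))
s=W[g&(Z>.105)&(Z<.14)]; 
if len(s)>50: print('cover slope',np.linalg.lstsq(np.c_[s[:,:2]-[.52,.13],np.ones(len(s))],s[:,2],rcond=None)[0].round(4))
E
python3 sc.py pics/s1.png
```

```text
[ 0.44859648 -0.10559893  0.36135591]
pad 1805 [[377.8, -263.0], [193.1, 81.7], 42.1] med z [0.0025 0.0044 0.006 ]
yel 260 [[341.7, -280.3], [72.2, 20.6], 68.0] med z [0.0304 0.0338 0.0357]
head 496 [[414.3, -217.1], [43.3, 43.9], 46.2] med z [0.0359 0.0382 0.0398]
covertop 8954 [[518.7, 79.4], [70.9, 175.0], 88.5] med z [0.1161 0.1176 0.1191]
lip 1698 [[516.6, 32.9], [27.0, 90.6], 88.1] med z [0.1156 0.1174 0.1188]
cover slope [0.0021 0.0086 0.118 ]
```

View pics/s1.png

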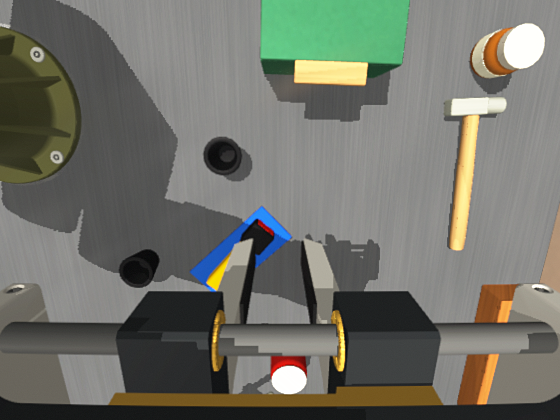

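The cover is shut: its top is flat at .1176, with the green cover at (335,30) and the lip at (331,72). The reader is still on its pad at (240,250), so I look at it closer up.

```bash
python3 - <<'E'
from h import *
plan(('a',[.325,-.316,.26],tilt(np.radians(48))))
E
```

```text
from [ 0.4486 -0.1056  0.3614]
a [ 0.325 -0.316  0.26 ] [-0.8438, -0.4913, 0.4047, 0.0004, -0.0001, 0.1159]
```

{"api": "play_rows", "payload": {"motion": [[[-0.844, -0.491, 0.405, 0, 0, 0.116, 0.4], [-0.844, -0.491, 0.405, 0, 0, 0.116, 0.4], [-0.844, -0.491, 0.405, 0, 0, 0.116, 0.4], [-0.844, -0.491, 0.405, 0, 0, 0.116, 0.4], [-0.844, -0.491, 0.405, 0, 0, 0.116, 0.4], [-0.844, -0.491, 0.405, 0, 0, 0.116, 0.4], [-0.844, -0.491, 0.405, 0, 0, 0.116, 0.4], [-0.844, -0.491, 0.405, 0, 0, 0.116, 0.4], [-0.844, -0.491, 0.405, 0, 0, 0.116, 0.4]]]}}

```text
time_s: 30.5
ee_pos: [0.3271, -0.3136, 0.2594]
eef_rot: [3.141, -0.0, 0.843]
force: [-0.4, 0.1, 0.2]
grip_width: 0.0656
grip_force: 0.0
```

```bash
python3 sc.py pics/s2.png
```

```text
[ 0.32700552 -0.3136853   0.25938098]
pad 4603 [[378.8, -262.3], [191.4, 80.3], 42.4] med z [0.0034 0.0049 0.0063]
yel 1948 [[364.8, -275.3], [104.1, 30.3], 47.7] med z [0.0323 0.0347 0.0362]
head 566 [[413.6, -219.5], [43.2, 41.3], 48.6] med z [0.0372 0.0388 0.0403]
covertop few
lip few
```

View pics/s2.png

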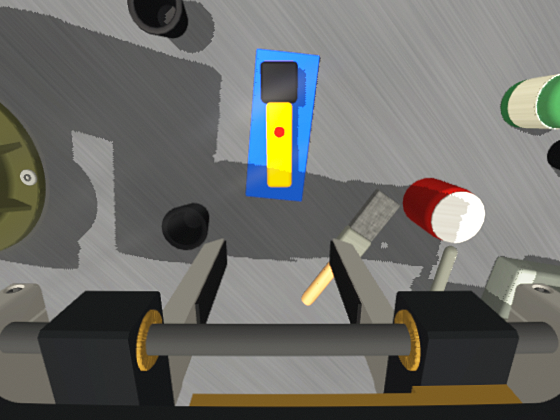

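The reader lies at pixels (280,125) with its head up-image and its yellow handle at (280,145). I compute its origin as (.379,-.2585) with yaw 47.8°.

```bash
python3 - <<'E'
from h import *
t=tilt(np.radians(47.8))
plan(('hover',[.379,-.2585,.12],t),('grasp',[.379,-.2585,.029],t))
E
```

```text
from [ 0.327  -0.3137  0.2594]
hover [ 0.379  -0.2585  0.12  ] [0.3031, 0.0078, 0.5575, 0.0002, -0.0, 0.0014]
grasp [ 0.379  -0.2585  0.029 ] [0.3031, 0.0074, 0.9215, 0.0002, -0.0, 0.0014]
```

{"api": "play_rows", "payload": {"motion": [[[0.303, 0.008, 0.3, 0, 0, 0.0014, 0.4], [0.303, 0.008, 0.55, 0, 0, 0.0014, 0.4], [0.303, 0.008, 0.55, 0, 0, 0.0014, 0.4], [0.303, 0.008, 0.7, 0, 0, 0.0014, 0.4], [0.303, 0.008, 0.82, 0, 0, 0.0014, 0.4], [0.303, 0.008, 0.92, 0, 0, 0.0014, 0.4], [0.303, 0.008, 0.92, 0, 0, 0.0014, 0.4], [0.303, 0.008, 0.92, 0, 0, 0.0014, 0.2]]]}}

```text
time_s: 31.35
ee_pos: [0.3786, -0.2593, 0.0297]
eef_rot: [3.141, -0.0, 0.832]
force: [0.4, 0.1, 0.2]
grip_width: 0.0608
grip_force: 0.0
```

{"api": "play_rows", "payload": {"motion": [[[0, 0, 0, 0, 0, 0, -0.1], [0, 0, 0, 0, 0, 0, -0.4], [0, 0, 0, 0, 0, 0, -0.6], [0, 0, 0, 0, 0, 0, -0.8], [0, 0, 0, 0, 0, 0, -0.8], [0, 0, 0, 0, 0, 0, -0.8]]], "grip_force": 30}}

```text
time_s: 31.95
ee_pos: [0.3782, -0.2597, 0.0295]
eef_rot: [3.141, -0.0, 0.831]
force: [-0.8, 1.2, 7.3]
grip_width: 0.0319
grip_force: 29.9
```

```bash
python3 - <<'E'
from h import *
p,r=now(); print(p,get_obs()['force'])
yw=np.radians(88.2); t=tilt(np.pi/2-np.radians(1.8)+np.radians(0))
plan(('lift',p+[0,0,.10],r),('aim',[.5133,-.1294,.072],t),('aimhi',[.5133,-.1294,.13],t))
E
```

```text
[ 0.37821018 -0.25972533  0.02945472] [-0.76328551  1.18296268  7.31023828]
from [ 0.3782 -0.2597  0.0295]
lift [ 0.3782 -0.2597  0.1295] [0.0, 0.0003, -0.4, 0.0, 0.0, 0.0]
aim [ 0.5133 -0.1294  0.072 ] [0.7493, 0.0481, -0.1701, 0.0001, 0.0, -0.1127]
aimhi [ 0.5133 -0.1294  0.13  ] [0.7493, 0.0483, -0.4021, 0.0001, 0.0, -0.1127]
```

{"api": "play_rows", "payload": {"motion": [[[0, 0, -0.1, 0, 0, 0, -0.8], [0, 0, -0.2, 0, 0, 0, -0.8], [0.1, 0.006, -0.25, 0, 0, -0.015, -0.8], [0.22, 0.014, -0.25, 0, 0, -0.033, -0.8], [0.35, 0.022, -0.25, 0, 0, -0.052, -0.8], [0.48, 0.03, -0.25, 0, 0, -0.072, -0.8], [0.6, 0.038, -0.22, 0, 0, -0.09, -0.8], [0.7, 0.045, -0.19, 0, 0, -0.105, -0.8], [0.749, 0.048, -0.175, 0, 0, -0.1127, -0.8], [0.749, 0.048, -0.172, 0, 0, -0.1127, -0.8]]]}}

```text
time_s: 32.95
ee_pos: [0.5132, -0.1286, 0.0713]
eef_rot: [-3.141, -0.0, 1.541]
force: [-1.5, -1.0, -1.5]
grip_width: 0.0318
grip_force: 29.9
```

{"api": "play_rows", "payload": {"motion": [[[0, 0, 0, 0, 0, 0, -0.8], [0, 0, 0, 0, 0, 0, -0.8]]]}}

```text
time_s: 33.15
ee_pos: [0.5125, -0.1302, 0.0722]
eef_rot: [3.141, 0.0, 1.537]
force: [0.6, -0.3, -0.1]
grip_width: 0.0317
grip_force: 29.9
```

```bash
python3 - <<'E'
from h import *
print(now()[0],now()[1].as_euler('xyz'),get_obs()['force'])
for n in('scene','top','wrist'):
    c=cam(n);W=cloud(c);f=c['frame'];hsv=cv2.cvtColor(f,cv2.COLOR_RGB2HSV).astype(int);H,S,V=[hsv[...,i] for i in range(3)]
    X,Y,Z=[W[...,i] for i in range(3)]
    if n=='wrist': save(c,'pics/aim.png')
    near=(X>.45)&(X<.58)&(Y>-.25)&(Y<-.02)
    for nm,m in(('yel',near&(H>20)&(H<35)&(S>150)&(Z>.06)&(Z<.1)),('red',near&((H<6)|(H>174))&(S>150)&(Z>.04)&(Z<.09)&(Y>-.09)),('head',near&(V<80)&(Z>.075)&(Z<.095)&(Y>-.12)),('label',(S<60)&(V>150)&(X>.46)&(X<.58)&(Y>.02)&(Y<.07)&(Z>.03)&(Z<.1))):
        q=W[m]
        if len(q)>8: print(n,nm,len(q),np.percentile(q,[2,50,98],axis=0).round(4).tolist(), cv2.minAreaRect((q[:,:2]*1000).astype(np.float32))[2])
E
```

```text
[ 0.51254245 -0.13017576  0.0721647 ] [3.14144873e+00 1.42616888e-04 1.53679748e+00] [ 0.64968911 -0.32110899 -0.14092631]
scene yel 36 [[0.4984, -0.1997, 0.0613], [0.5213, -0.1234, 0.075], [0.5284, -0.0985, 0.0827]] 83.8763427734375
scene red 38 [[0.4985, -0.0576, 0.0564], [0.5166, -0.0545, 0.0672], [0.5306, -0.0515, 0.0774]] 88.82569885253906
scene head 165 [[0.4938, -0.0959, 0.0762], [0.5151, -0.0749, 0.0814], [0.5336, -0.055, 0.088]] 0.14520451426506042
wrist yel 6000 [[0.4986, -0.1993, 0.0738], [0.5137, -0.1333, 0.0772], [0.5289, -0.1012, 0.0786]] 88.5916976928711
wrist red 211 [[0.4993, -0.0554, 0.0554], [0.5165, -0.0545, 0.0758], [0.5316, -0.0538, 0.0793]] 88.60804748535156
wrist head 7170 [[0.4947, -0.0974, 0.0788], [0.5152, -0.0754, 0.0814], [0.5356, -0.0559, 0.0828]] 88.18643188476562
```

View pics/aim.png

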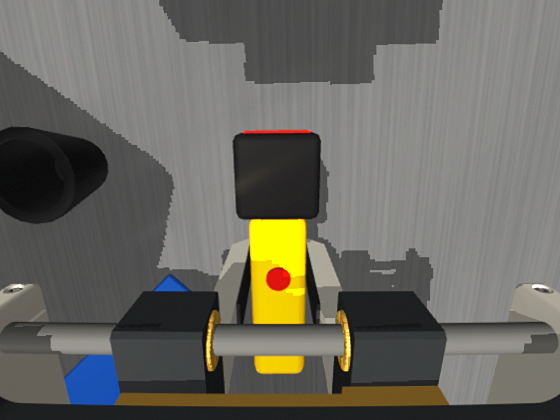

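The reader is held level and square at pixels (278,175), with its window at (.5155,-.0545,.066), about 100 mm from the label. I hold still.

{"api": "play_rows", "payload": {"motion": [[[0, 0, 0, 0, 0, 0, -0.8], [0, 0, 0, 0, 0, 0, -0.8], [0, 0, 0, 0, 0, 0, -0.8], [0, 0, 0, 0, 0, 0, -0.8], [0, 0, 0, 0, 0, 0, -0.8], [0, 0, 0, 0, 0, 0, -0.8], [0, 0, 0, 0, 0, 0, -0.8], [0, 0, 0, 0, 0, 0, -0.8], [0, 0, 0, 0, 0, 0, -0.8], [0, 0, 0, 0, 0, 0, -0.8]]]}}

```text
time_s: 34.3
ee_pos: [0.5131, -0.1293, 0.0718]
eef_rot: [3.142, 0.0, 1.539]
force: [-0.1, -0.1, -2.3]
grip_width: 0.0319
grip_force: 29.9
```

{"api": "play_rows", "payload": {"motion": [[[0, 0, 0, 0, 0, 0, -0.8], [0, 0, 0, 0, 0, 0, -0.8], [0, 0, 0, 0, 0, 0, -0.8], [0, 0, 0, 0, 0, 0, -0.8], [0, 0, 0, 0, 0, 0, -0.8], [0, 0, 0, 0, 0, 0, -0.8], [0, 0, 0, 0, 0, 0, -0.8], [0, 0, 0, 0, 0, 0, -0.8], [0, 0, 0, 0, 0, 0, -0.8], [0, 0, 0, 0, 0, 0, -0.8]]]}}

```text
time_s: 35.3
ee_pos: [0.5131, -0.1293, 0.0718]
eef_rot: [-3.142, -0.0, 1.539]
force: [0.3, -0.3, -1.0]
grip_width: 0.0316
grip_force: 29.9
```

```bash
python3 - <<'E'
from h import *
p,r=now(); t=tilt(np.radians(42.3))
g=np.array([.3787,-.2625,.0295])
plan(('up',p+[0,0,.02],r),('over',g+[0,0,.06],t),('low',g+[0,0,.012],t),('put',g,t))
E
```

```text
from [ 0.5131 -0.1293  0.0718]
up [ 0.5131 -0.1293  0.0918] [0.0, -0.0, -0.08, 0.0, 0.0, 0.0]
over [ 0.3787 -0.2625  0.0895] [-0.5493, -0.5205, -0.0707, -0.0, 0.0, 0.1275]
low [ 0.3787 -0.2625  0.0415] [-0.5493, -0.5205, 0.1213, -0.0, 0.0, 0.1275]
put [ 0.3787 -0.2625  0.0295] [-0.5493, -0.5205, 0.1693, -0.0, 0.0, 0.1275]
```

{"api": "play_rows", "payload": {"motion": [[[-0.05, -0.05, -0.07, 0, 0, 0.015, -0.8], [-0.13, -0.13, -0.07, 0, 0, 0.033, -0.8], [-0.22, -0.21, -0.07, 0, 0, 0.052, -0.8], [-0.32, -0.3, -0.07, 0, 0, 0.073, -0.8], [-0.41, -0.39, -0.07, 0, 0, 0.093, -0.8], [-0.49, -0.46, -0.07, 0, 0, 0.112, -0.8], [-0.549, -0.52, -0.07, 0, 0, 0.1275, -0.8], [-0.549, -0.52, 0.02, 0, 0, 0.1275, -0.8], [-0.549, -0.52, 0.12, 0, 0, 0.1275, -0.8], [-0.549, -0.52, 0.14, 0, 0, 0.1275, -0.8]]]}}

```text
time_s: 36.3
ee_pos: [0.3778, -0.2618, 0.035]
eef_rot: [-3.138, 0.001, 0.738]
force: [-0.6, 0.1, -1.2]
grip_width: 0.0319
grip_force: 29.9
```

```bash
python3 - <<'E'
from h import *
p,r=now(); t=tilt(np.radians(42.3)); print(get_obs()['force'])
plan(('put',np.array([.3787,-.2625,.0298]),t))
E
```

```text
[-0.58768643  0.0615896  -1.22237697]
from [ 0.3778 -0.2618  0.035 ]
put [ 0.3787 -0.2625  0.0298] [0.0008, 0.0046, 0.0207, -0.0005, 0.0001, -0.0001]
```

{"api": "play_rows", "payload": {"motion": [[[0, 0.002, 0.01, 0, 0, 0, -0.8], [0, 0.002, 0.02, 0, 0, 0, -0.8], [0, 0.002, 0.026, 0, 0, 0, -0.8], [0, 0.002, 0.026, 0, 0, 0, -0.8], [0, 0.002, 0.026, 0, 0, 0, -0.8]]]}}

```text
time_s: 36.8
ee_pos: [0.3793, -0.2629, 0.0307]
eef_rot: [3.141, -0.0, 0.738]
force: [0.6, 0.7, -1.5]
grip_width: 0.0315
grip_force: 29.9
```

One millimetre lower, then release and retreat.

{"api": "play_rows", "payload": {"motion": [[[0, 0, 0.005, 0, 0, 0, -0.8], [0, 0, 0.005, 0, 0, 0, -0.8], [0, 0, 0.005, 0, 0, 0, -0.1], [0, 0, 0.005, 0, 0, 0, 0.2], [0, 0, 0.005, 0, 0, 0, 0.4], [0, 0, 0.005, 0, 0, 0, 0.4], [0, 0, -0.05, 0, 0, 0, 0.4], [0, 0, -0.2, 0, 0, 0, 0.4], [-0.1, 0, -0.4, 0, 0, 0, 0.4], [-0.3, 0, -0.6, 0, 0, 0, 0.4]]]}}

```text
time_s: 37.8
ee_pos: [0.3372, -0.3009, 0.1634]
eef_rot: [3.141, -0.0, 0.741]
force: [0.0, -0.6, 0.2]
grip_width: 0.0659
grip_force: 0.0
```

{"api": "play_rows", "payload": {"motion": [[[-0.1, 0, -0.3, 0, 0, 0, 0.4], [-0.1, 0, -0.3, 0, 0, 0, 0.4], [-0.1, 0, -0.3, 0, 0, 0, 0.4], [-0.1, 0, -0.3, 0, 0, 0, 0.4], [-0.1, 0, -0.3, 0, 0, 0, 0.4]]]}}

```text
time_s: 38.3
ee_pos: [0.3185, -0.3173, 0.2349]
eef_rot: [-3.139, -0.0, 0.739]
force: [-0.5, 1.1, 0.3]
grip_width: 0.066
grip_force: 0.0
```

```bash
python3 sc.py pics/s3.png; python3 - <<'E'
from h import *
c=cam('scene');save(c,'pics/fin.png',1.3);W=cloud(c);f=c['frame'];hsv=cv2.cvtColor(f,cv2.COLOR_RGB2HSV).astype(int);H,S,V=[hsv[...,i] for i in range(3)]
X,Y,Z=[W[...,i] for i in range(3)]
s=W[(H>60)&(H<90)&(S>100)&(X>.43)&(X<.62)&(Y>.05)&(Y<.3)&(Z>.105)&(Z<.14)]
print(len(s),np.linalg.lstsq(np.c_[s[:,:2]-[.52,.13],np.ones(len(s))],s[:,2],rcond=None)[0].round(4))
E
```

```text
[ 0.3185719  -0.31727015  0.23488442]
pad 4338 [[378.5, -262.4], [189.3, 80.6], 42.6] med z [0.0034 0.0049 0.0062]
yel 2266 [[364.9, -277.6], [103.5, 30.3], 42.9] med z [0.032  0.0347 0.0361]
head 929 [[419.1, -226.7], [43.4, 42.3], 40.6] med z [0.0373 0.0388 0.0402]
covertop few
lip few
0 [0. 0. 0.]
```

View pics/fin.png

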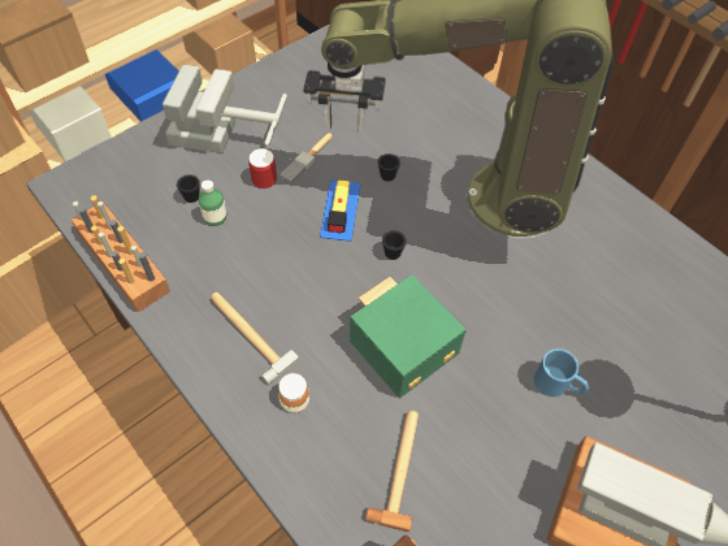

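The final view shows the case shut at (405,335), the reader flat along the middle of its pad at (340,208), the bystanders in place and the gripper clear.

```bash
python3 -c "
from station import workorder
print(workorder.hand_in())"
```

```text
the job is handed in; nothing more can be done
None
```

The job is handed in; the hand-in returned no verdict. By my own checks, all four bowls are nested level in the case, the cover is shut, the reader was held about 10 cm from the label for over 2 s and is back flat along its pad, and the other things look unmoved.

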